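# Set out the condiment tray to its printed layout

## Task

Set out the wooden condiment tray to match the layout printed on it: gently slide the white herb dish back along its printed lane, without lifting it, until it sits flush and square against the dark rail across the back of the tray (feel for it: the rail is adjustable), and take the grey-topped shaker and the black-capped jar out of the slanted rack and set each down softly and upright inside the ring of its own colour (grey ring for the shaker, black ring for the jar). Leave the red-capped jar in the rack, and do not disturb the sesame jar standing near by.

Things in the scene. Friction and masses are not known exactly. Their poses are not given: they have to be found in the camera images.
- tray: Light wooden tray, 300 (x) by 280 (y) mm, fixed. Origin: centre of its underside; x to its back, z up. Floor at z 10 mm; front lip 14, sides 18 high, 8 thick; back lip 18. A clamped rail, 12 mm thick, 45 high on the floor, runs across it; its front face is set anywhere from x +90 to +128 and is not measured. Dish lane along x between dark lines at y -10 and -130 mm. Rings at y +70.
- ring_grey_mid (a point): Centre of the flat printed ring with a grey border and a grey dot, on the tray floor: 60 mm inside, 70 mm outside diameter, no height. z up.
- ring_black_mid (a point): Centre of the flat printed ring with a black border and a black dot, on the tray floor: same sizes as the grey one. The two may have changed places.
- rack: Slanted wooden rack, 130 by 262 mm, fixed. Origin: centre of its underside; x away from its front, z up. Three pockets 47 mm square inside, in a row along y, 85 mm apart; they lean 0.40 rad from vertical, mouths towards -x, so jars lean their tops towards the robot and are drawn out along their own axis. The loose jars tip up to 0.2 rad further. The 4 mm walls reach 34 mm up the jars.
- shaker_mid (a point): Centre (half-way up) of the shaker with the grey domed top, clear glass below: 90 mm high, body 44 mm in diameter up to 74 mm above its foot, dome 34 mm above, 0.1 kg. z is its own axis, foot to top; it starts leaning in one of the rack's pockets.
- black_jar_mid (a point): Centre (half-way up) of the spice jar with the black cap, green contents and dark label: round, 41 mm in diameter, 105 mm high, 0.11 kg. z is its own axis, foot to top; it starts leaning in one of the rack's pockets.
- red_jar_mid (a point): Centre (half-way up) of the spice jar with the dark red cap and a blue and red label: 41 mm in diameter, 105 mm high, in one of the rack's pockets; it stays there.
- dish_mid (a point): Centre (half-way up) of the white enamel dish with green herbs: 95 (x, -48 to +47) by 87 (y) by 46 mm high, flared, widest at the rim, 0.13 to 0.3 kg, too wide to grip. It stands on the tray floor in its lane and slides; flat part of each side 35 mm wide and turned 0.035 rad anticlockwise from its axes, corners round. z up.
- sesame_mid (a point): Centre of the sesame jar with the silver lid, 54 mm in diameter, 85 mm high, standing on the worktop. A bystander.
Mind the look-alikes: they are no part of the job. Leave any orange, pink or turquoise look-alike of the part that bears black_jar_mid alone.

How it is judged:
By the outcome, as a careful person would: the job done as asked, in the order asked, and still so for the second after the job is handed in, with the robot touching nothing.
It also fails if it takes over 72 s, if anything falls off the work surface, if the arm or the gripper's body presses on something with over 40 N, if the wrist force passes 120 N, or if a joint passes its speed limit or range.

## Robot

A 6-joint arm with a two-finger parallel gripper is mounted at the origin on a cart in front of the work surface, level with it; the furniture and walls round the work are solid. World frame = base frame: x ahead of the robot, y to its left, z up, the work surface at z = 0. Lengths are in mm, angles in rad, forces in N, time in s.
With the tool pointing down it reaches from about 350 to 775 mm from the base axis. Payload 7.3 kg.
Tool frame: the origin (TCP) lies at the very end of the fingers, on their centre line; the grasp point (between the pads) lies 19 mm behind it; x points along the fingers, z is the direction in which the jaws open and shut, and the axes are right-handed (so a half turn about x gives the same grasp; the last joint's range is limited). The gripper opens to 92 mm and grips with 3 to 60 N. Pads are 19 mm wide; open, the fingers measure 130 mm over their backs; the gripper's body (75 mm by 190 mm) begins 47 mm behind the grasp point.
Start: joints at [1.192, 0.342, 1.524, -0, 1.275, -0.146], TCP at [121.103, 510.861, 226.741] pointing down, gripper open.
Joint ranges: [-2.53, 2.53], [-0.77, 2.02], [0.04, 2.7], [-1, 4.14], [0.28, 2.66], [-3.11, 3.11]. Speed limits (rad/s): [2.57, 2.57, 3.14, 3.14, 3.14, 3.14].

## Interface

Orientations are given as [roll, pitch, yaw] about the fixed x, y, z axes, in that order (R = Rz(yaw) Ry(pitch) Rx(roll)).
In Python, from plant import * gives the robot as it stands.
- The arm moves only by the shell command python3 -m creep 'ROWS'. ROWS is JSON, a list of rows, each an object of numbers: "tx", "ty", "tz": the shift along the tool's x, y, z in cm; "wx", "wy", "wz": the turn, a rotation vector about the tool's x, y, z in rad; "gripper": the closure, from -1 (fully open) to 1 (shut). A call has 1 to 8 rows; each row is the pose to reach, as a shift and turn from the pose commanded when the call began, along the tool's axes at that moment; what a row does not reach only later rows make up. A row lasts 1/12 s, in which the tool goes at most 41.7 mm and 7.16 degrees, less where a joint would pass 70% of its speed; a pose out of reach is approached as far as the arm can. A call with a gripper value outside its range is refused whole. The fingers move at their own pace and stop on an object; the grip force is fixed at half the most. Time passes only in rows, so rows that repeat a pose let the fingers close. It gives the time, the measured TCP pose, the force and the opening at its end, in the units of the state.
- get_obs(): the state, without advancing time (a new reading comes with each control period).
- capture(name): name is "side" or "top" or "wrist"; returns a dict with "frame" (400x640x3 uint8, red, green, blue), "z_map" (400x640 float32, mm along the optical axis (not along the pixel's ray), 0 where there is no reading), "vertical_fov" (degrees; the focal length in pixels is half the picture's height over the tangent of half this angle, whatever the lens; pixels are square), "cx", "cy" (the principal point, pixels), "xyz" and "rotation" of the camera in the world. Camera axes: x right, y down, z forward; pixel columns grow to the right and rows downward; lengths in mm; the calibration is good to about 2 mm. A picture is of the moment at which its call begins.
- close_job(): hands the job in, once; it reports no verdict.
The state is a dict: "time": time; "joint_positions": joint angles; "dq": joint speeds; "tau": joint torques, N m; "tool_pos": TCP position; "tcp_rot": TCP orientation; "contact_force": force on the tool from outside, world axes, zero at the start; "moment": the same for the moment, N m; "grip_width": finger opening in mm.
Only numpy, scipy, OpenCV 4.12 (cv2) and the standard library are available. Lean on these libraries where they do the work, as an engineer would, in place of code of your own. Each camera call takes 0.05 s, during which the arm holds its last target.

## Working session

There is one attempt and no reset: what is moved stays moved. The work goes in short steps, Python scripts to look and compute and a shell command to move; the robot and the scene stay as the last step left them, time stands still between calls to the robot, and variables do not carry over. Pictures are saved under pics/ and viewed, and the job is handed in when it is done.

```bash
ls; mkdir -p pics
python3 - <<'E'
from plant import *
import cv2,numpy as np
o=get_obs()
print(o)
for n in ["side","top","wrist"]:
    c=capture(n)
    cv2.imwrite(f"pics/{n}0.png",c["frame"][:,:,::-1])
    np.savez(f"pics/{n}0.npz",**c)
    print(n,c["vertical_fov"],c["cx"],c["cy"],c["xyz"],c["rotation"])
E
```

```text
pics
{'time': 0.0, 'joint_positions': array([ 1.19202922e+00,  3.42723833e-01,  1.52501178e+00, -1.83776061e-05,
        1.27538860e+00, -1.45967423e-01]), 'dq': array([-0.00043602, -0.00236343, -0.00039326, -0.00091156,  0.00106287,
        0.00024029]), 'tau': array([ 2.37652013e-03, -4.31236947e+01, -2.44220996e+01,  7.18819303e-02,
        5.60354919e-02, -1.42009303e-04]), 'tool_pos': array([120.93552499, 510.4673049 , 226.04621211]), 'tcp_rot': array([ 3.00709889,  1.56926467, -1.93808441]), 'contact_force': array([-0.27947722,  0.32399882, -0.21491322]), 'moment': array([-0.00208996,  0.02423845, -0.00075108]), 'grip_width': 91.5835665328011}
side 45.268324668460636 322.344078896765 198.49021521088738 [ 465.67037439 1667.05248657  693.78993607] [-1.97526575 -0.01628042 -3.08952064]
top 55.40227183173868 315.65017041371493 198.2962385185025 [ 348.98724692  304.1911183  1271.37938577] [-2.99416035 -0.01166559 -1.55051123]
wrist 63.2606260811629 322.89066059839877 204.67909605063858 [ 47.34821949 527.33367794 384.47460942] [2.85971624e+00 1.59899362e-03 1.33856000e+00]
```

View pics/side0.png

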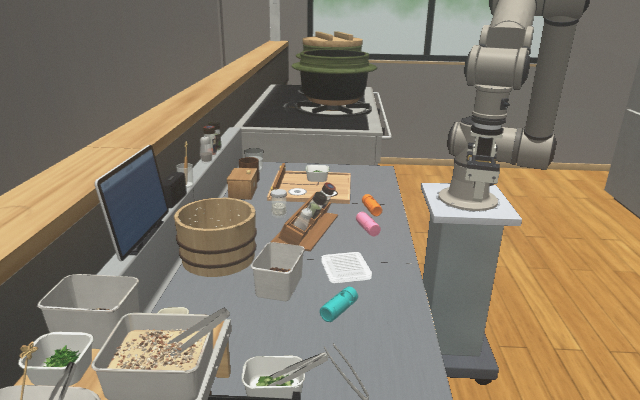

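View pics/top0.png

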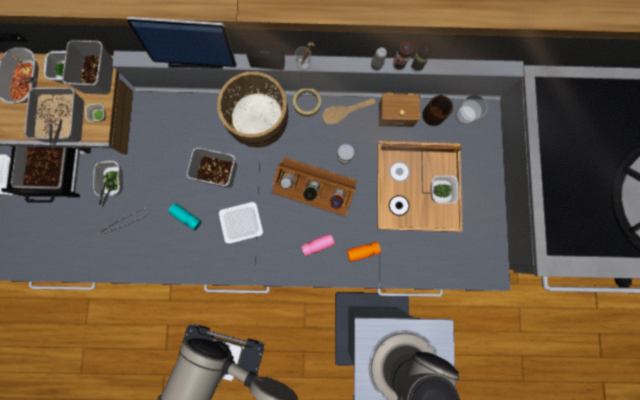

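View pics/wrist0.png

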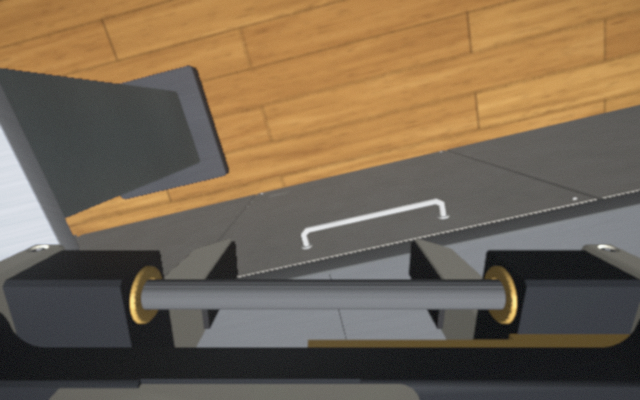

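```bash
cat > h.py <<'E'
import numpy as np,cv2
from scipy.spatial.transform import Rotation as R
def Rm(r): return R.from_euler('xyz',r).as_matrix()
def foc(c): return 200/np.tan(np.radians(float(c["vertical_fov"]))/2)
def ray(c,u,v):
    f=foc(c); d=np.array([(u-c["cx"])/f,(v-c["cy"])/f,1.0]); return np.array(c["xyz"]),Rm(c["rotation"])@d
def onz(c,u,v,z):
    o,d=ray(c,u,v); return o+d*(z-o[2])/d[2]
def cloud(c):
    f=foc(c); z=c["z_map"].astype(float); v,u=np.mgrid[0:400,0:640]
    p=np.stack([(u-c["cx"])/f*z,(v-c["cy"])/f*z,z],-1)@Rm(c["rotation"]).T+np.array(c["xyz"])
    p[z<=0]=np.nan; return p
def proj(c,P):
    q=(np.atleast_2d(P)-np.array(c["xyz"]))@Rm(c["rotation"]); f=foc(c)
    return q[:,:2]/q[:,2:]*f+[float(c["cx"]),float(c["cy"])]
def load(n): return dict(np.load(f"pics/{n}.npz"))
E
python3 - <<'E'
from h import *
t=cv2.imread("pics/top0.png")[130:245,255:475]; cv2.imwrite("pics/topz.png",cv2.resize(t,None,fx=3.6,fy=3.6,interpolation=cv2.INTER_CUBIC))
s=cv2.imread("pics/side0.png")[155:255,220:400]; cv2.imwrite("pics/sidez.png",cv2.resize(s,None,fx=4.4,fy=4.4,interpolation=cv2.INTER_CUBIC))
E
```

```text
(no output)
```

View pics/topz.png

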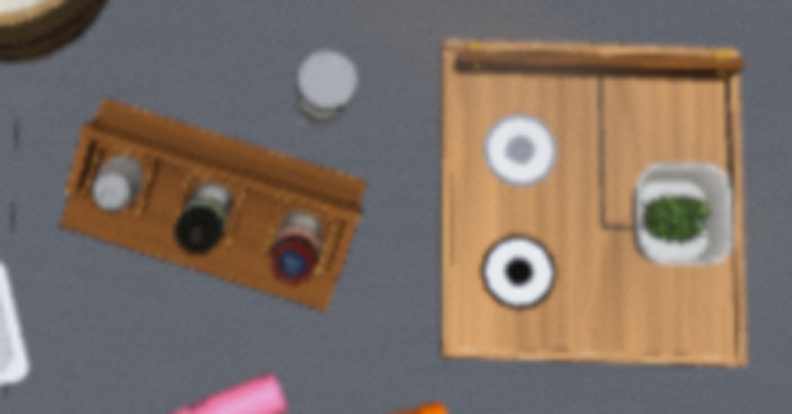

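View pics/sidez.png

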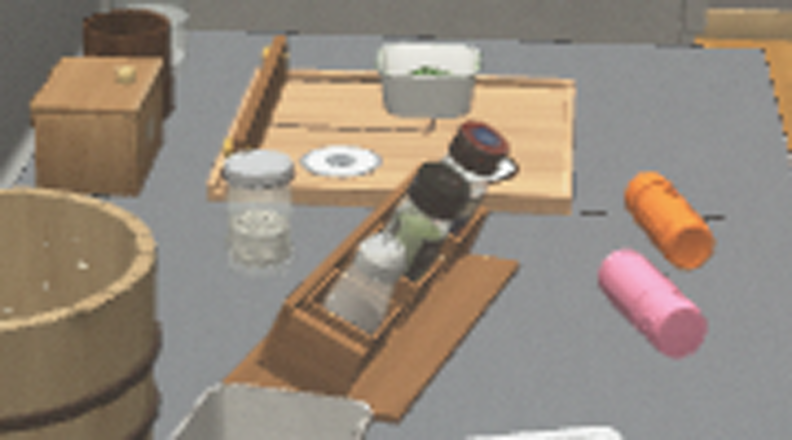

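Run:
```python
from h import *
np.set_printoptions(precision=1,suppress=True)
c=load("top0"); P=cloud(c)
z=lambda x,y:(255+x/3.6,130+y/3.6)
# tray corners (crop): top of lips
for n,(x,y),h in [("BL",(443,40),28),("BR",(741,48),28),("FL",(443,355),24),("FR",(747,364),24),("greyring",(520,150),10),("blackring",(519,271),10),("laneTL",(601,76),10),("laneBL",(603,227),10),("railFL",(458,70),55),("railFR",(740,75),55)]:
    u,v=z(x,y); print(n,onz(c,u,v,h),P[int(round(v)),int(round(u))])
# ring centres via white mask
im=cv2.cvtColor(c["frame"],cv2.COLOR_RGB2HSV).astype(int)
for n,(x,y) in dict(g=(520,150),b=(519,271)).items():
    u,v=z(x,y);u=int(u);v=int(v)
    m=np.zeros((400,640),np.uint8); w=c["frame"][v-13:v+14,u-13:u+14].astype(int)
    mm=(w[:,:,0]-w[:,:,2]<25).astype(np.uint8); m[v-13:v+14,u-13:u+14]=mm
    cn=cv2.findContours(m,cv2.RETR_EXTERNAL,cv2.CHAIN_APPROX_NONE)[0]; k=max(cn,key=cv2.contourArea)
    e=cv2.fitEllipse(k); print(n,e,onz(c,*e[0],10))
# rail top & dish rim points by height
q=P.reshape(-1,3)
def box(x0,x1,y0,y1,z0,z1):
    return (P[...,0]>x0)&(P[...,0]<x1)&(P[...,1]>y0)&(P[...,1]<y1)&(P[...,2]>z0)&(P[...,2]<z1)
for zz in range(-10,120,10): print(zz,box(300,800,-200,150,zz,zz+10).sum(),end=';')
m=box(300,800,-200,150,45,75); v,u=np.nonzero(m); print(u.min(),u.max(),v.min(),v.max())
```

```text
BL [734.   86.4  28. ] [737.   85.1  19.7]
BR [ 733.  -194.5   28. ] [ 742.7 -206.2    0.4]
FL [438.6  86.8  24. ] [439.1  82.5  -2.1]
FR [ 436.2 -190.9   24. ] [ 438.4 -199.9   -2.7]
greyring [634.1  11.   10. ] [633.6  11.8   7.1]
blackring [519.1  13.3  10. ] [519.7  14.4  12.4]
laneTL [707.8 -67.1  10. ] [706.3 -65.4  16.5]
laneBL [562.3 -65.9  10. ] [562.  -63.4  12.8]
railFL [697.6  77.5  55. ] [706.9  73.1  27.7]
railFR [ 699.  -181.9   55. ] [ 713.9 -204.9    1. ]
g ((399.20294189453125, 171.29254150390625), (18.5727481842041, 19.358049392700195), 136.88113403320312) [635.4  11.8  10. ]
b ((398.700439453125, 205.0531768798828), (18.146926879882812, 19.10321807861328), 121.28778839111328) [519.8  14.8  10. ]
-10 3729;0 6270;10 3619;20 345;30 461;40 275;50 465;60 33;70 73;80 26;90 0;100 0;110 0;368 461 119 249
```

Run:
```python
from h import *
np.set_printoptions(precision=1,suppress=True)
c=load("top0")
for n,(x,y) in dict(l=(635,200),r=(732,215),t=(684,164),b=(684,265)).items():
    print(n,onz(c,255+x/3.6,130+y/3.6,54))
t=c["frame"][150:220,415:475,::-1]; cv2.imwrite("pics/dishz.png",cv2.resize(t,None,fx=8,fy=8,interpolation=cv2.INTER_CUBIC))
P=cloud(c)
m=(P[...,2]>40)&(P[...,2]<75)&(P[...,0]>540)&(P[...,0]<690)&(P[...,1]<-60)&(P[...,1]>-200)
print(m.sum(),np.nanmin(P[m],0),np.nanmax(P[m],0),np.median(P[m],0))
r=(P[...,2]>48)&(P[...,2]<65)&(P[...,0]>690)&(P[...,0]<740)&(P[...,1]<80)&(P[...,1]>-200)
print(r.sum(),np.percentile(P[r],[2,50,98],axis=0))
```

```text
l [580.3 -82.6  54. ]
r [ 568.5 -170.3   54. ]
t [ 614.6 -128.1   54. ]
b [ 521.9 -125.4   54. ]
192 [ 540.9 -168.9   40. ] [617.4 -82.6  61.2] [ 587.7 -141.5   52.6]
307 [[ 704.9 -178.5   48.8]
 [ 710.9  -54.7   54.2]
 [ 718.2   71.1   59.4]]
```

View pics/dishz.png

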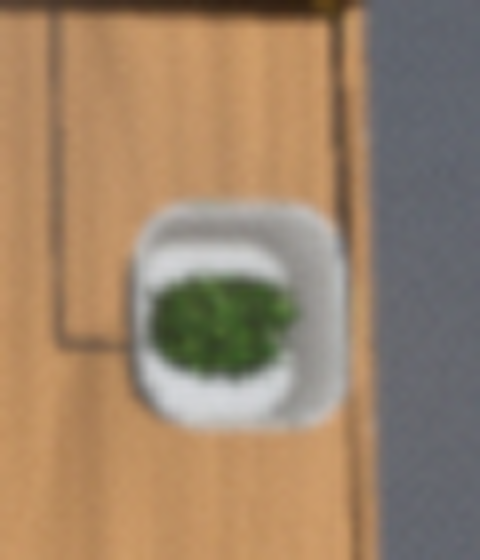

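```bash
cat >> h.py <<'E'
def go(pos,Rt,cur=None):
    from plant import get_obs
    o=get_obs(); Rc=Rm(o["tcp_rot"]); p=np.array(o["tool_pos"])
    d=Rc.T@(np.array(pos)-p)/10; w=R.from_matrix(Rc.T@Rt).as_rotvec()
    print("t cm",d.round(2),"w",w.round(3),"rows",np.linalg.norm(d)*10/41.7,np.degrees(np.linalg.norm(w))/7.16)
def axes(x,z):  # tool x, z dirs in world
    x=np.array(x,float);x/=np.linalg.norm(x); z=np.array(z,float); z-=x*(z@x); z/=np.linalg.norm(z)
    return np.stack([x,np.cross(z,x),z],1)
E
python3 - <<'E'
from h import *
from plant import get_obs
np.set_printoptions(precision=3,suppress=True)
o=get_obs(); Rc=Rm(o["tcp_rot"]); print(Rc)
c=load("wrist0"); print(Rm(c["rotation"])); print(Rc.T@(c["xyz"]-o["tool_pos"])); print(Rc.T@Rm(c["rotation"]))
for z in ([0,1,0],[0,-1,0]): go([400,-126,230],axes([0,0,-1],z))
E
```

```text
[[-0.    -0.973  0.231]
 [-0.001  0.231  0.973]
 [-1.     0.    -0.001]]
[[ 0.23   0.935  0.27 ]
 [ 0.973 -0.221 -0.066]
 [-0.002  0.278 -0.961]]
[-158.248   75.529   -0.861]
[[ 0.    -0.278  0.96 ]
 [ 0.001 -0.96  -0.278]
 [ 1.     0.001 -0.   ]]
t cm [ -0.32 -41.83 -55.51] w [-0.233 -0.001 -0.   ] rows 16.668122047446104 1.8626407597132766
t cm [ -0.32 -41.83 -55.51] w [ 2.909 -0.     0.002] rows 16.668122047446104 23.277045987626728
```

Run:
```python
from h import *
np.set_printoptions(precision=3,suppress=True)
go([560,300,290],axes([0,0,-1],[0,1,0]))
c=load("top0"); P=cloud(c)
z=lambda x,y:(255+x/3.6,130+y/3.6)
for n,(x,y),h in [("shaker top",(113,192),95),("black top",(198,230),110),("red",(295,262),110),("sesame",(327,80),85),("BL",(100,100),40),("BR",(366,185),40),("FR",(326,308),5),("FL",(62,225),5)]:
    u,v=z(x,y); print(n,onz(c,u,v,h),P[int(round(v)),int(round(u))])
```

```text
t cm [ -6.38 -47.58 -10.37] w [-0.233 -0.001 -0.   ] rows 11.776487976586516 1.8626407597132766
shaker top [569.379 386.776  95.   ] [567.634 386.975 109.776]
black top [535.084 311.863 110.   ] [532.129 311.748 126.304]
red [509.211 228.304 110.   ] [506.685 229.002 123.389]
sesame [677.031 200.104  85.   ] [677.621 199.625  85.565]
BL [665.583 405.323  40.   ] [673.24  407.23    7.264]
BR [591.395 159.588  40.   ] [600.873 153.624  -1.169]
FR [481.234 192.133   5.   ] [480.163 190.296   1.238]
FL [553.824 439.712   5.   ] [555.682 440.635   3.951]
```

```bash
python3 -m creep '[{"tx":-6,"ty":-32,"tz":-7,"wx":-0.233},{"tx":-6,"ty":-32,"tz":-7,"wx":-0.233},{"tx":-6,"ty":-32,"tz":-7,"wx":-0.233},{"tx":-6,"ty":-32,"tz":-7,"wx":-0.233},{"tx":-6,"ty":-32,"tz":-7,"wx":-0.233},{"tx":-6,"ty":-32,"tz":-7,"wx":-0.233},{"tx":-6,"ty":-32,"tz":-7,"wx":-0.233},{"tx":-6,"ty":-32,"tz":-7,"wx":-0.233}]'
python3 - <<'E'
from h import *
go([560,300,290],axes([0,0,-1],[0,1,0]))
E
```

```text
t cm [ -6.38 -47.58 -10.37] w [-0.233 -0.001 -0.   ] rows 11.776487976586516 1.8626407597132766validation failed for argument at $[0]...
```

```bash
python3 -m creep '[{"tx":-6,"ty":-32,"tz":-7,"wx":-0.233,"wy":0,"wz":0,"gripper":-1},{"tx":-6,"ty":-32,"tz":-7,"wx":-0.233,"wy":0,"wz":0,"gripper":-1},{"tx":-6,"ty":-32,"tz":-7,"wx":-0.233,"wy":0,"wz":0,"gripper":-1},{"tx":-6,"ty":-32,"tz":-7,"wx":-0.233,"wy":0,"wz":0,"gripper":-1},{"tx":-6,"ty":-32,"tz":-7,"wx":-0.233,"wy":0,"wz":0,"gripper":-1},{"tx":-6,"ty":-32,"tz":-7,"wx":-0.233,"wy":0,"wz":0,"gripper":-1},{"tx":-6,"ty":-32,"tz":-7,"wx":-0.233,"wy":0,"wz":0,"gripper":-1},{"tx":-6,"ty":-32,"tz":-7,"wx":-0.233,"wy":0,"wz":0,"gripper":-1}]'
python3 - <<'E'
from h import *
go([560,300,290],axes([0,0,-1],[0,1,0]))
E
```

```text
time: 0.82
tool_pos: [411.0, 370.9, 285.6]
tcp_rot: [1.649, 1.57, -3.063]
contact_force: [0.6, 2.1, -0.4]
grip_width: 91.9
t cm [ -0.44 -14.9   -7.09] w [ 0. -0. -0.] rows 3.957335870083383 0.002613645507041417
```

```bash
python3 -m creep '[{"tx":0,"ty":-4,"tz":-2,"wx":0,"wy":0,"wz":0,"gripper":-1},{"tx":0,"ty":-8,"tz":-4,"wx":0,"wy":0,"wz":0,"gripper":-1},{"tx":0,"ty":-11.5,"tz":-5.5,"wx":0,"wy":0,"wz":0,"gripper":-1},{"tx":0,"ty":-14,"tz":-7,"wx":0,"wy":0,"wz":0,"gripper":-1},{"tx":0,"ty":-14,"tz":-7,"wx":0,"wy":0,"wz":0,"gripper":-1}]'
python3 - <<'E'
from h import *
from plant import *
c=capture("wrist");o=get_obs(); np.savez("pics/w1.npz",**c); cv2.imwrite("pics/w1.png",c["frame"][:,:,::-1]); print(o["tool_pos"],c["xyz"],c["rotation"])
E
```

```text
time: 1.23
tool_pos: [554.1, 298.1, 283.5]
tcp_rot: [-3.129, 1.569, -1.564]
contact_force: [-0.5, 0.6, 0.1]
grip_width: 91.8
[551.70449787 299.9164392  283.69710965] [478.42797686 298.15785992 441.83376141] [2.85956934e+00 2.41487547e-03 1.56589064e+00]
```

View pics/w1.png

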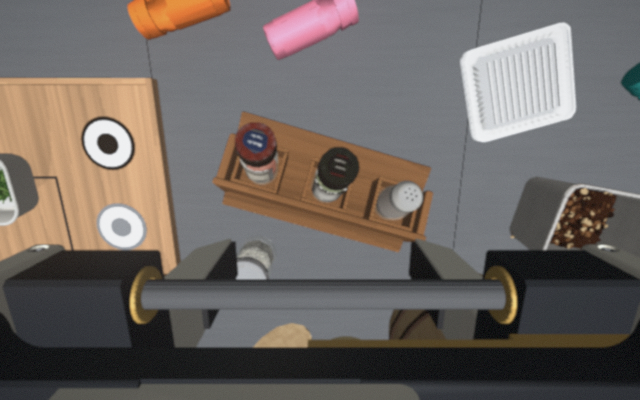

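Run:
```python
from h import *
np.set_printoptions(precision=1,suppress=True)
c=load("w1");P=cloud(c)
t=c["frame"][100:260,205:445,::-1]; cv2.imwrite("pics/w1z.png",cv2.resize(t,None,fx=3.3,fy=3.3,interpolation=cv2.INTER_CUBIC))
for u,v in [(258,132),(258,145),(338,165),(405,190),(405,197),(258,170),(335,185),(395,205),(245,112),(430,165),(345,140),(108,143),(121,227),(300,200),(280,170)]: print(u,v,P[v,u])
```

```text
258 132 [497.9 234.7 121.6]
258 145 [509.8 235.  126.8]
338 165 [529.6 311.9 125.8]
405 190 [559.1 383.4 109. ]
405 197 [566.1 383.3 111.4]
258 170 [538.3 228.6 103. ]
335 185 [548.3 308.9 131.7]
395 205 [576.7 374.7 105. ]
245 112 [479.7 196.7   6.7]
430 165 [550.4 442.8   1.2]
345 140 [516.4 326.5  -0.1]
108 143 [517.8  15.4  11.4]
121 227 [634.2  12.6  12.9]
300 200 [580.5 269.5  69. ]
280 170 [545.7 246.1  61.3]
```

View pics/w1z.png

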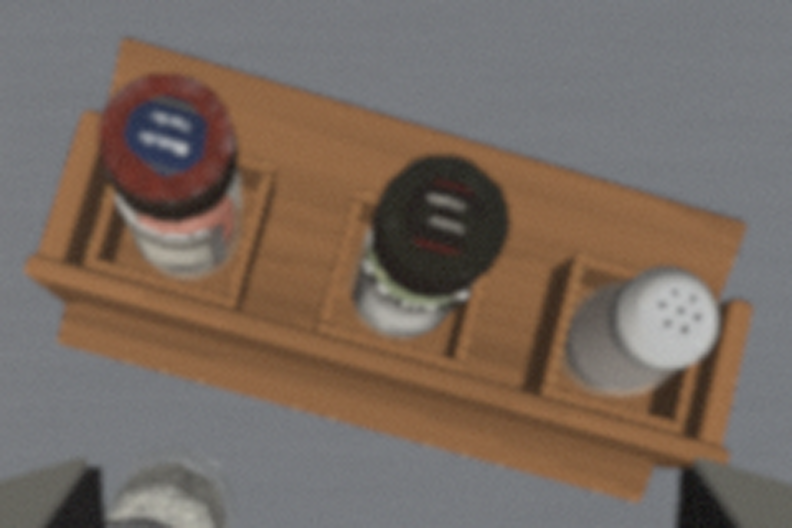

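```bash
python3 -m creep '[{"tx":0,"ty":-2,"tz":-4,"wx":0,"wy":0,"wz":0,"gripper":-1},{"tx":0,"ty":-9,"tz":-31,"wx":0,"wy":0,"wz":0,"gripper":-1},{"tx":0,"ty":-9,"tz":-31,"wx":0,"wy":0,"wz":0,"gripper":-1},{"tx":0,"ty":-9,"tz":-31,"wx":0,"wy":0,"wz":0,"gripper":-1},{"tx":0,"ty":-9,"tz":-31,"wx":0,"wy":0,"wz":0,"gripper":-1},{"tx":0,"ty":-9,"tz":-31,"wx":0,"wy":0,"wz":0,"gripper":-1},{"tx":0,"ty":-9,"tz":-31,"wx":0,"wy":0,"wz":0,"gripper":-1},{"tx":0,"ty":-9,"tz":-31,"wx":0,"wy":0,"wz":0,"gripper":-1}]'; python3 -m creep '[{"tx":0,"ty":0,"tz":-4,"wx":0,"wy":0,"wz":0,"gripper":0},{"tx":0,"ty":0,"tz":-7,"wx":0,"wy":0,"wz":0,"gripper":0.5},{"tx":0,"ty":0,"tz":-10,"wx":0,"wy":0,"wz":0,"gripper":0.8},{"tx":0,"ty":0,"tz":-10,"wx":0,"wy":0,"wz":0,"gripper":0.8}]'
python3 - <<'E'
from h import *
from plant import *
c=capture("wrist");o=get_obs(); np.savez("pics/w2.npz",**c); cv2.imwrite("pics/w2.png",c["frame"][:,:,::-1]); print(o["tool_pos"],o["grip_width"])
E
```

```text
time: 1.95
tool_pos: [639.3, -9.7, 285.3]
tcp_rot: [2.009, 1.57, -2.703]
contact_force: [0.7, 0.2, -0.1]
grip_width: 91.8
time: 2.28
tool_pos: [638.8, -112.2, 284.8]
tcp_rot: [2.505, 1.569, -2.212]
contact_force: [0.4, 0.1, 0.1]
grip_width: 69.3
[ 638.98810187 -109.52121076  284.86796915] 65.36003614895775
```

View pics/w2.png

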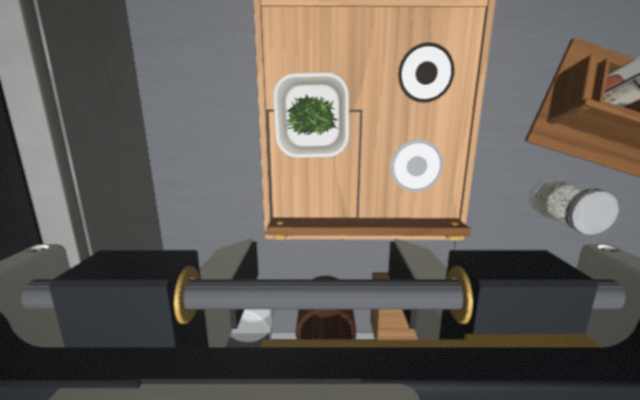

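Run:
```python
from h import *
np.set_printoptions(precision=1,suppress=True)
c=load("w2");P=cloud(c)
t=c["frame"][0:245,245:495,::-1]; cv2.imwrite("pics/w2z.png",cv2.resize(t,None,fx=2.4,fy=2.4,interpolation=cv2.INTER_CUBIC))
fr=c["frame"].astype(int)
sat=fr[:,:,0]-fr[:,:,2]
def blob(u0,u1,v0,v1,z):
    m=np.zeros((400,640),np.uint8); m[v0:v1,u0:u1]=(sat[v0:v1,u0:u1]<40)
    k=max(cv2.findContours(m,cv2.RETR_EXTERNAL,cv2.CHAIN_APPROX_NONE)[0],key=cv2.contourArea); return k
for n,b in dict(black=(393,460,37,107),grey=(387,447,135,194)).items():
    e=cv2.fitEllipse(blob(*b,10)); pts=cv2.boxPoints(e); print(n,e,onz(c,*e[0],10), P[int(e[0][1]),int(e[0][0])])
k=blob(268,355,62,163,55); kk=k[:,0]
w=np.array([onz(c,u,v,54) for u,v in kk]); print("dish",w.min(0),w.max(0),cv2.minAreaRect(w[:,:2].astype(np.float32)))
for n,(u,v) in dict(dl=(275,115),dr=(349,115),df=(312,74),db=(312,157)).items(): print(n,onz(c,u,v,56),P[v,u])
for u in (285,312,340,380,420,455):
    col=P[212:245,u]; print(u,fr[212:240,u].sum(1).tolist(), "z",col[:,2].round(0).tolist());
```

```text
black ((425.77374267578125, 71.99474334716797), (52.985443115234375, 59.596275329589844), 26.09284782409668) [517.3  14.7  10. ] [516.4  12.9  12.7]
grey ((416.3247375488281, 165.19839477539062), (49.366756439208984, 53.380943298339844), 49.297306060791016) [633.6  11.8  10. ] [633.   10.7  12.3]
dish [ 522.4 -176.5   54. ] [616.2 -77.3  54. ] ((569.3278198242188, -126.89996337890625), (99.15697479248047, 93.68511199951172), 89.78106689453125)
dl [ 567.5 -168.2   56. ] [ 567.5 -168.1   56.5]
dr [567.8 -83.1  56. ] [568.4 -79.7  10.8]
df [ 523.7 -125.1   56. ] [ 523.7 -125.1   55.3]
db [ 615.9 -126.3   56. ] [ 622.  -127.9   11.2]
285 [517, 509, 512, 513, 469, 336, 217, 176, 168, 172, 177, 166, 180, 175, 202, 271, 320, 346, 337, 333, 331, 328, 313, 347, 389, 434, 445, 416] z [10.0, 10.0, 10.0, 10.0, 10.0, 16.0, 19.0, 25.0, 27.0, 34.0, 37.0, 39.0, 44.0, 47.0, 53.0, 54.0, 56.0, 55.0, 55.0, 57.0, 56.0, 56.0, 54.0, 42.0, 42.0, 43.0, 19.0, 0.0, 0.0, -0.0, 0.0, 0.0, nan]
312 [529, 531, 527, 534, 485, 378, 249, 184, 180, 176, 181, 173, 172, 184, 200, 249, 308, 332, 338, 337, 330, 331, 356, 4
[... 889 characters left out ...]
0.0, -0.0, -1.0]
420 [519, 514, 518, 511, 492, 416, 302, 193, 168, 159, 160, 164, 169, 166, 167, 218, 263, 287, 291, 292, 291, 283, 292, 363, 465, 515, 506, 459] z [11.0, 11.0, 10.0, 12.0, 10.0, 10.0, 17.0, 22.0, 26.0, 31.0, 34.0, 38.0, 42.0, 47.0, 50.0, 52.0, 54.0, 56.0, 55.0, 56.0, 53.0, 55.0, 56.0, 55.0, 19.0, 19.0, 18.0, -0.0, 0.0, -1.0, 1.0, -0.0, 2.0]
455 [485, 477, 476, 475, 459, 404, 281, 186, 167, 186, 238, 303, 329, 265, 183, 204, 264, 296, 302, 311, 297, 295, 294, 314, 382, 459, 490, 471] z [11.0, 9.0, 11.0, 11.0, 11.0, 10.0, 15.0, 20.0, 25.0, 29.0, 37.0, 40.0, 41.0, 44.0, 49.0, 51.0, 55.0, 55.0, 54.0, 54.0, 57.0, 56.0, 54.0, 55.0, 48.0, 47.0, 48.0, 47.0, 0.0, -0.0, 2.0, 1.0, 0.0]
```

View pics/w2z.png

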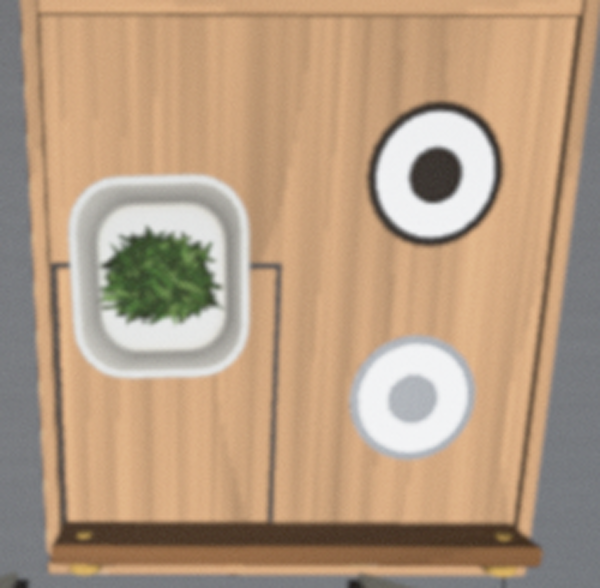

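Run:
```python
from h import *
np.set_printoptions(precision=1,suppress=True)
c=load("w2")
for u,v in [(285,216.8),(312,216.9),(340,216.8),(380,217),(420,217.3),(455,217.6)]: print(onz(c,u,v,10), onz(c,u,226.8,55))
z=lambda x,y:(245+x/2.4,y/2.4)
for n,(x,y),h in [("laneR",(53,268),10),("laneR2",(63,515),10),("laneL",(280,268),10),("laneL2",(271,515),10),("inFL",(40,14),24),("inFR",(578,14),24),("sideLtop",(24,14),28),("sideRtop",(597,14),28)]: print(n,onz(c,*z(x,y),h))
go([496,-126,80],axes([0,0,-1],[0,1,0]))
```

```text
[ 705.8 -166.9   10. ] [ 704.4 -161.7   55. ]
[ 706.1 -129.    10. ] [ 704.5 -127.5   55. ]
[706.1 -89.7  10. ] [704.6 -91.9  55. ]
[706.5 -33.6  10. ] [704.7 -41.2  55. ]
[707.1  22.6  10. ] [704.9   9.6  55. ]
[707.7  71.7  10. ] [705.   53.9  55. ]
laneR [ 563.9 -184.8   10. ]
laneR2 [ 702.5 -186.1   10. ]
laneL [564.3 -63.5  10. ]
laneL2 [702.9 -64.7  10. ]
inFL [ 447.6 -182.7   24. ]
inFR [448.7  73.1  24. ]
sideLtop [ 448.7 -189.6   28. ]
sideRtop [449.8  80.3  28. ]
t cm [20.5 14.3 -1.7] w [-0.  0. -0.] rows 6.004215412080917 0.024596490225635603
```

```bash
python3 -m creep '[{"tx":0,"ty":4,"tz":-1.5,"wx":0.007,"wy":0,"wz":0,"gripper":1},{"tx":2,"ty":8,"tz":-1.5,"wx":0.007,"wy":0,"wz":0,"gripper":1},{"tx":5,"ty":11.5,"tz":-1.5,"wx":0.007,"wy":0,"wz":0,"gripper":1},{"tx":8.5,"ty":13.5,"tz":-1.5,"wx":0.007,"wy":0,"wz":0,"gripper":1},{"tx":12.5,"ty":14.8,"tz":-1.5,"wx":0.007,"wy":0,"wz":0,"gripper":1},{"tx":16.5,"ty":14.9,"tz":-1.5,"wx":0.007,"wy":0,"wz":0,"gripper":1},{"tx":19.5,"ty":14.9,"tz":-1.5,"wx":0.007,"wy":0,"wz":0,"gripper":1},{"tx":20,"ty":14.9,"tz":-1.5,"wx":0.007,"wy":0,"wz":0,"gripper":1}]'
python3 -m creep '[{"tx":0,"ty":0,"tz":0,"wx":0,"wy":0,"wz":0,"gripper":1},{"tx":0,"ty":0,"tz":0,"wx":0,"wy":0,"wz":0,"gripper":1}]'
python3 - <<'E'
from h import *
from plant import *
c=capture("wrist");o=get_obs(); np.savez("pics/w3.npz",**c); cv2.imwrite("pics/w3.png",c["frame"][:,:,::-1]); print(o["tool_pos"],o["grip_width"],o["contact_force"])
go([490,-125,32],axes([0,0,-1],[0.007,1,0]))
E
```

```text
time: 3.0
tool_pos: [486.7, -119.6, 80.7]
tcp_rot: [1.125, 1.561, 2.69]
contact_force: [-1.1, -0.0, -0.1]
grip_width: 12.3
time: 3.17
tool_pos: [491.8, -122.2, 86.8]
tcp_rot: [-1.793, 1.569, -0.227]
contact_force: [0.2, 0.5, 1.3]
grip_width: 1.3
[ 492.29907145 -122.6444619    87.41511443] 0.7426293209887067 [-0.19818004  0.01897708  1.42568667]
t cm [ 5.54  0.25 -0.23] w [ 0.001 -0.001  0.003] rows 1.3312418246104978 0.030700520544057804
```

View pics/w3.png

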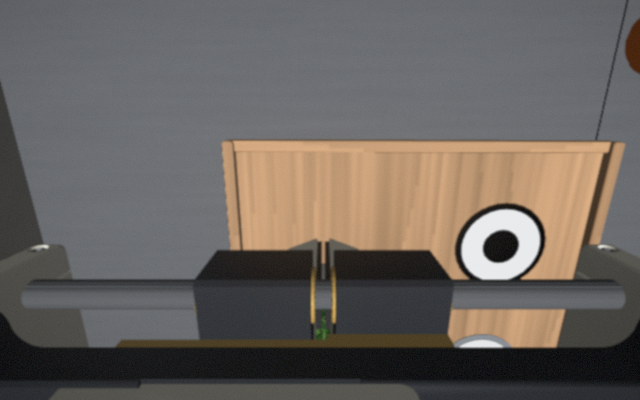

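```bash
python3 -m creep '[{"tx":2,"ty":0.1,"tz":-0.2,"wx":0,"wy":0,"wz":0,"gripper":1},{"tx":4,"ty":0.2,"tz":-0.2,"wx":0,"wy":0,"wz":0,"gripper":1},{"tx":5.3,"ty":0.2,"tz":-0.2,"wx":0,"wy":0,"wz":0,"gripper":1},{"tx":5.3,"ty":0.2,"tz":-0.2,"wx":0,"wy":0,"wz":0,"gripper":1},{"tx":5.3,"ty":0.2,"tz":-0.2,"wx":0,"wy":0,"wz":0,"gripper":1}]'
python3 -m creep '[{"tx":0,"ty":-0.7,"tz":0,"wx":0,"wy":0,"wz":0,"gripper":1},{"tx":0,"ty":-1.4,"tz":0,"wx":0,"wy":0,"wz":0,"gripper":1},{"tx":0,"ty":-1.8,"tz":0,"wx":0,"wy":0,"wz":0,"gripper":1},{"tx":0,"ty":-2.0,"tz":0,"wx":0,"wy":0,"wz":0,"gripper":1}]'
python3 - <<'E'
from plant import *
import cv2
o=get_obs(); print(o["tool_pos"],o["contact_force"])
c=capture("top"); cv2.imwrite("pics/t1.png",cv2.resize(c["frame"][130:245,355:475,::-1],None,fx=4,fy=4,interpolation=cv2.INTER_CUBIC))
E
```

```text
time: 3.63
tool_pos: [489.8, -125.0, 33.8]
tcp_rot: [-1.896, 1.569, -0.332]
contact_force: [0.5, 0.8, 0.6]
grip_width: 0.4
time: 3.97
tool_pos: [510.3, -125.2, 33.2]
tcp_rot: [-1.891, 1.568, -0.326]
contact_force: [0.3, -0.2, 0.6]
grip_width: 0.5
[ 510.28962125 -125.16790519   33.24187451] [ 0.2777438  -0.18057308  0.63159121]
```

View pics/t1.png

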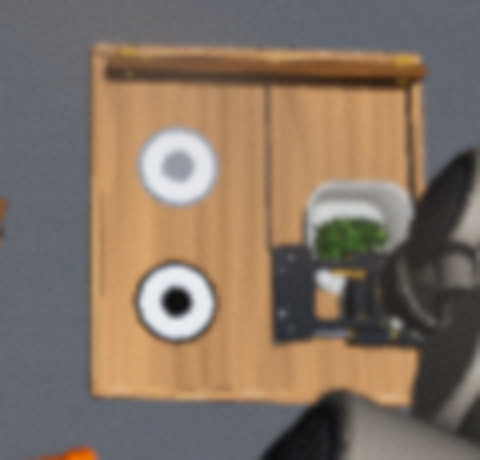

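```bash
python3 -m creep '[{"tx":0,"ty":-0.2,"tz":0,"wx":0,"wy":0,"wz":0,"gripper":1},{"tx":0,"ty":-0.5,"tz":0,"wx":0,"wy":0,"wz":0,"gripper":1},{"tx":0,"ty":-0.9,"tz":0,"wx":0,"wy":0,"wz":0,"gripper":1},{"tx":0,"ty":-1.3,"tz":0,"wx":0,"wy":0,"wz":0,"gripper":1},{"tx":0,"ty":-1.7,"tz":0,"wx":0,"wy":0,"wz":0,"gripper":1},{"tx":0,"ty":-2.1,"tz":0,"wx":0,"wy":0,"wz":0,"gripper":1},{"tx":0,"ty":-2.5,"tz":0,"wx":0,"wy":0,"wz":0,"gripper":1},{"tx":0,"ty":-2.9,"tz":0,"wx":0,"wy":0,"wz":0,"gripper":1}]'
python3 -m creep '[{"tx":0,"ty":-0.4,"tz":0,"wx":0,"wy":0,"wz":0,"gripper":1},{"tx":0,"ty":-0.8,"tz":0,"wx":0,"wy":0,"wz":0,"gripper":1},{"tx":0,"ty":-1.2,"tz":0,"wx":0,"wy":0,"wz":0,"gripper":1},{"tx":0,"ty":-1.6,"tz":0,"wx":0,"wy":0,"wz":0,"gripper":1},{"tx":0,"ty":-2.0,"tz":0,"wx":0,"wy":0,"wz":0,"gripper":1},{"tx":0,"ty":-2.4,"tz":0,"wx":0,"wy":0,"wz":0,"gripper":1},{"tx":0,"ty":-2.7,"tz":0,"wx":0,"wy":0,"wz":0,"gripper":1},{"tx":0,"ty":-2.9,"tz":0,"wx":0,"wy":0,"wz":0,"gripper":1}]'
python3 - <<'E'
from plant import *
import cv2
o=get_obs(); print(o["tool_pos"],o["contact_force"])
c=capture("top"); cv2.imwrite("pics/t2.png",cv2.resize(c["frame"][130:245,355:475,::-1],None,fx=4,fy=4,interpolation=cv2.INTER_CUBIC))
E
```

```text
time: 4.68
tool_pos: [538.0, -125.1, 32.3]
tcp_rot: [0.897, 1.571, 2.461]
contact_force: [-2.4, 0.7, 1.2]
grip_width: 0.6
time: 5.35
tool_pos: [567.1, -125.3, 32.3]
tcp_rot: [-1.529, 1.571, 0.035]
contact_force: [-1.6, 1.1, 0.7]
grip_width: 0.6
[ 567.09796108 -125.30146917   32.30408646] [-1.61343537  1.0659039   0.73759765]
```

View pics/t2.png

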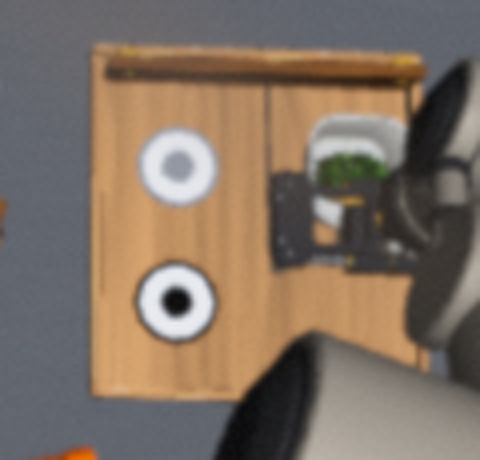

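```bash
python3 -m creep '[{"tx":0,"ty":-0.3,"tz":0,"wx":0,"wy":0,"wz":0,"gripper":1},{"tx":0,"ty":-0.65,"tz":0,"wx":0,"wy":0,"wz":0,"gripper":1},{"tx":0,"ty":-1.0,"tz":0,"wx":0,"wy":0,"wz":0,"gripper":1},{"tx":0,"ty":-1.35,"tz":0,"wx":0,"wy":0,"wz":0,"gripper":1},{"tx":0,"ty":-1.7,"tz":0,"wx":0,"wy":0,"wz":0,"gripper":1},{"tx":0,"ty":-2.0,"tz":0,"wx":0,"wy":0,"wz":0,"gripper":1},{"tx":0,"ty":-2.2,"tz":0,"wx":0,"wy":0,"wz":0,"gripper":1},{"tx":0,"ty":-2.4,"tz":0,"wx":0,"wy":0,"wz":0,"gripper":1}]'
python3 -m creep '[{"tx":0,"ty":-0.15,"tz":0,"wx":0,"wy":0,"wz":0,"gripper":1},{"tx":0,"ty":-0.3,"tz":0,"wx":0,"wy":0,"wz":0,"gripper":1}]'
python3 -m creep '[{"tx":0,"ty":-0.1,"tz":0,"wx":0,"wy":0,"wz":0,"gripper":1},{"tx":0,"ty":-0.2,"tz":0,"wx":0,"wy":0,"wz":0,"gripper":1}]'
```

```text
time: 6.07
tool_pos: [590.8, -125.4, 32.3]
tcp_rot: [0.91, 1.571, 2.474]
contact_force: [-2.7, -0.0, 2.2]
grip_width: 0.9
time: 6.23
tool_pos: [593.7, -125.5, 32.3]
tcp_rot: [0.795, 1.571, 2.359]
contact_force: [-1.9, 0.1, 0.9]
grip_width: 0.8
time: 6.4
tool_pos: [595.7, -125.5, 32.3]
tcp_rot: [0.303, 1.571, 1.867]
contact_force: [-3.3, 0.6, 1.6]
grip_width: 0.3
```

```bash
python3 -m creep '[{"tx":0,"ty":-0.1,"tz":0,"wx":0,"wy":0,"wz":0,"gripper":1},{"tx":0,"ty":-0.2,"tz":0,"wx":0,"wy":0,"wz":0,"gripper":1}]'
```

```text
time: 6.57
tool_pos: [597.7, -125.5, 32.3]
tcp_rot: [0.046, 1.571, 1.61]
contact_force: [-1.6, 0.3, 1.5]
grip_width: 0.3
```

```bash
python3 -m creep '[{"tx":0,"ty":-0.1,"tz":0,"wx":0,"wy":0,"wz":0,"gripper":1},{"tx":0,"ty":-0.15,"tz":0,"wx":0,"wy":0,"wz":0,"gripper":1}]'
```

```text
time: 6.73
tool_pos: [599.3, -125.5, 32.3]
tcp_rot: [-1.141, 1.571, 0.423]
contact_force: [-2.0, 0.2, 0.6]
grip_width: 0.3
```

```bash
python3 -m creep '[{"tx":0,"ty":-0.05,"tz":0,"wx":0,"wy":0,"wz":0,"gripper":1},{"tx":0,"ty":-0.1,"tz":0,"wx":0,"wy":0,"wz":0,"gripper":1}]'
```

```text
time: 6.9
tool_pos: [600.1, -125.5, 32.3]
tcp_rot: [0.552, 1.571, 2.116]
contact_force: [-2.3, 0.1, 0.0]
grip_width: 1.0
```

```bash
python3 -m creep '[{"tx":0,"ty":-0.05,"tz":0,"wx":0,"wy":0,"wz":0,"gripper":1},{"tx":0,"ty":-0.1,"tz":0,"wx":0,"wy":0,"wz":0,"gripper":1}]'
```

```text
time: 7.07
tool_pos: [601.1, -125.5, 32.3]
tcp_rot: [1.079, 1.571, 2.643]
contact_force: [-4.1, -0.2, 1.0]
grip_width: 0.2
```

```bash
python3 -m creep '[{"tx":0,"ty":-0.05,"tz":0,"wx":0,"wy":0,"wz":0,"gripper":1},{"tx":0,"ty":-0.1,"tz":0,"wx":0,"wy":0,"wz":0,"gripper":1}]'
```

```text
time: 7.23
tool_pos: [601.2, -125.5, 32.2]
tcp_rot: [1.428, 1.569, 2.992]
contact_force: [-7.9, -0.9, 3.4]
grip_width: 0.5
```

```bash
python3 -m creep '[{"tx":0,"ty":-0.03,"tz":0,"wx":0,"wy":0,"wz":0,"gripper":1},{"tx":0,"ty":-0.03,"tz":0,"wx":0,"wy":0,"wz":0,"gripper":1}]'
python3 - <<'E'
from plant import *
import cv2,numpy as np
o=get_obs(); print(o["tool_pos"],o["contact_force"],o["moment"])
c=capture("top"); cv2.imwrite("pics/t3.png",cv2.resize(c["frame"][130:245,355:475,::-1],None,fx=4,fy=4,interpolation=cv2.INTER_CUBIC))
c=capture("side");np.savez("pics/s3.npz",**c); cv2.imwrite("pics/s3.png",cv2.resize(c["frame"][150:230,240:380,::-1],None,fx=5,fy=5,interpolation=cv2.INTER_CUBIC))
E
```

```text
time: 7.4
tool_pos: [601.2, -125.5, 32.2]
tcp_rot: [1.42, 1.568, 2.984]
contact_force: [-6.7, -1.2, 4.3]
grip_width: 0.3
[ 601.15914741 -125.5201872    32.20966142] [-6.73680729 -1.22606322  4.34821262] [-0.10816435  1.08547621 -0.03908861]
```

View pics/t3.png

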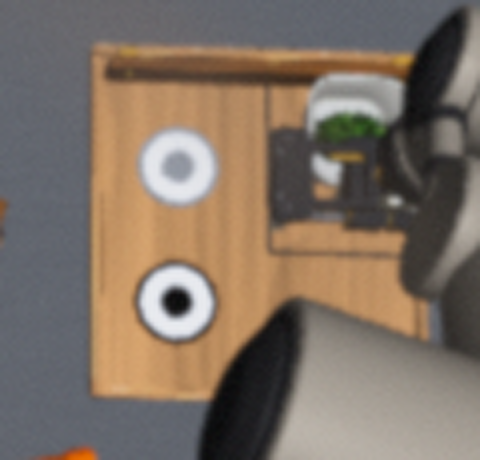

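View pics/s3.png

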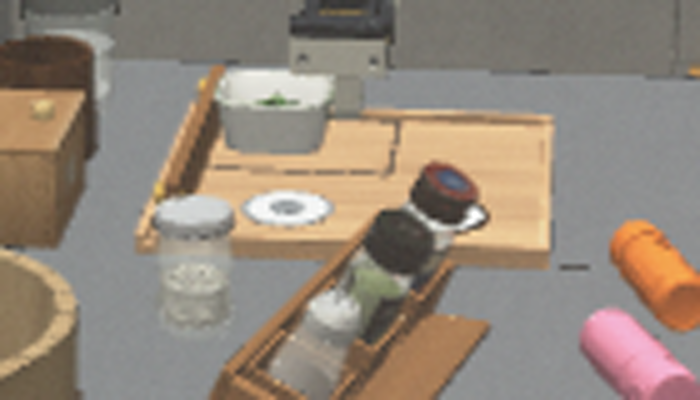

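```bash
python3 -m creep '[{"tx":0,"ty":0.1,"tz":0,"wx":0,"wy":0,"wz":0,"gripper":1},{"tx":0,"ty":0.3,"tz":0,"wx":0,"wy":0,"wz":0,"gripper":1},{"tx":0,"ty":1,"tz":0,"wx":0,"wy":0,"wz":0,"gripper":1},{"tx":0,"ty":2.5,"tz":0,"wx":0,"wy":0,"wz":0,"gripper":1},{"tx":-2,"ty":4,"tz":0,"wx":0,"wy":0,"wz":0,"gripper":1},{"tx":-6,"ty":4,"tz":0,"wx":0,"wy":0,"wz":0,"gripper":1},{"tx":-10,"ty":4,"tz":0,"wx":0,"wy":0,"wz":0,"gripper":1},{"tx":-14,"ty":4,"tz":0,"wx":0,"wy":0,"wz":0,"gripper":0.5}]'
python3 -m creep '[{"tx":-4,"ty":-2,"tz":0,"wx":0,"wy":0,"wz":0,"gripper":0},{"tx":-8,"ty":-5,"tz":2,"wx":0,"wy":0,"wz":0,"gripper":-0.5},{"tx":-10,"ty":-7.5,"tz":5,"wx":0,"wy":0,"wz":0,"gripper":-1},{"tx":-11,"ty":-8,"tz":8,"wx":0,"wy":0,"wz":0,"gripper":-1},{"tx":-11,"ty":-8,"tz":8,"wx":0,"wy":0,"wz":0,"gripper":-1},{"tx":-11,"ty":-8,"tz":8,"wx":0,"wy":0,"wz":0,"gripper":-1}]'
 python3 - <<'E'
from h import *
from plant import *
c=capture("wrist");o=get_obs(); np.savez("pics/w4.npz",**c); cv2.imwrite("pics/w4.png",c["frame"][:,:,::-1]); print(o["tool_pos"],o["grip_width"],o["contact_force"])
E
```

```text
time: 8.17
tool_pos: [561.8, -125.1, 173.9]
tcp_rot: [-0.513, 1.57, 1.051]
contact_force: [1.1, -0.1, -0.7]
grip_width: 3.5
time: 8.67
tool_pos: [643.9, -43.6, 283.4]
tcp_rot: [-1.593, 1.568, -0.025]
contact_force: [0.9, -0.1, -0.3]
grip_width: 42.5
[642.94394529 -45.10938724 282.08982259] 46.57110895096584 [ 0.0604627  -0.80453088 -0.52341892]
```

View pics/w4.png

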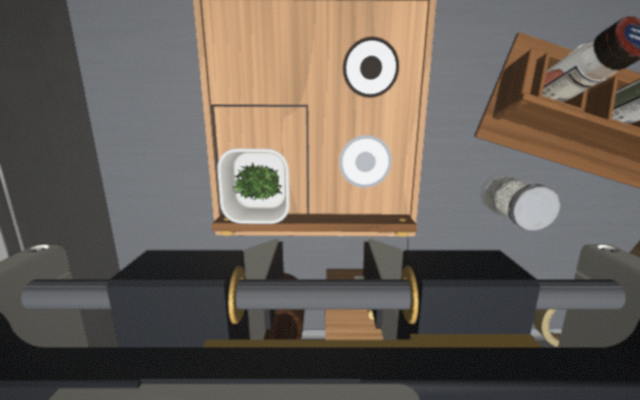

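Run:
```python
from h import *
np.set_printoptions(precision=2,suppress=True)
c=load("w4");P=cloud(c)
cv2.imwrite("pics/w4z.png",cv2.resize(c["frame"][135:245,200:310,::-1],None,fx=5.4,fy=5.4,interpolation=cv2.INTER_CUBIC))
b=c["frame"][:,:,2].astype(float)
# left flank edges of rim by column profile at rows, and back rim / rail gap
for v in (175,185,195): print(v,b[v,210:235].astype(int))
for u in (240,248,256,264,270): print(u,b[205:240,u].astype(int))
fr=c["frame"].astype(int); sat=fr[:,:,0]-fr[:,:,2]
for n,(u0,u1,v0,v1) in dict(black=(338,405,32,102),grey=(335,395,131,192)).items():
    m=np.zeros((400,640),np.uint8); m[v0:v1,u0:u1]=(sat[v0:v1,u0:u1]<40)
    k=max(cv2.findContours(m,cv2.RETR_EXTERNAL,cv2.CHAIN_APPROX_NONE)[0],key=cv2.contourArea)
    e=cv2.fitEllipse(k); print(n,e[0],onz(c,*e[0],10))
```

```text
175 [127 129 132 128 125 102  85 130 191 220 219 199 186 180 177 175 172 166
 163 157 156 149 151 152 157]
185 [129 132 129 130 129 120 101  92 140 196 221 214 196 184 181 179 175 170
 165 161 158 151 144 142 140]
195 [128 131 128 129 131 130 121  99 102 149 201 220 212 194 186 180 176 173
 172 166 162 158 153 153 155]
240 [162 160 159 162 163 165 167 168 170 173 175 177 179 182 187 205 221 206
 152  97  77  75  75  71  75  79  93 117 126 123 116 120 127 128 126]
248 [220 203 179 157 149 150 152 153 157 164 167 172 174 178 185 205 222 214
 165 106  80  73  71  74  73  80 102 122 131 130 125 128 127 128 125]
256 [224 210 190 164 147 146 151 156 160 161 166 171 177 178 185 201 222 214
 168 110  79  75  75  76  75  82 104 122 129 131 127 127 125 123 127]
264 [224 213 191 165 151 146 149 155 158 161 166 169 173 179 183 199 219 216
 171 114  77  74  77  75  76  81 101 122 131 128 127 127 126 127 128]
270 [224 213 190 165 150 147 150 155 158 164 165 167 174 177 182 199 220 216
 170 114  79  73  72  73  75  83 100 124 128 131 130 127 125 125 126]
black (370.4443664550781, 66.64845275878906) [517.27  14.51  10.  ]
grey (364.94757080078125, 160.88673400878906) [633.58  11.69  10.  ]
```

View pics/w4z.png

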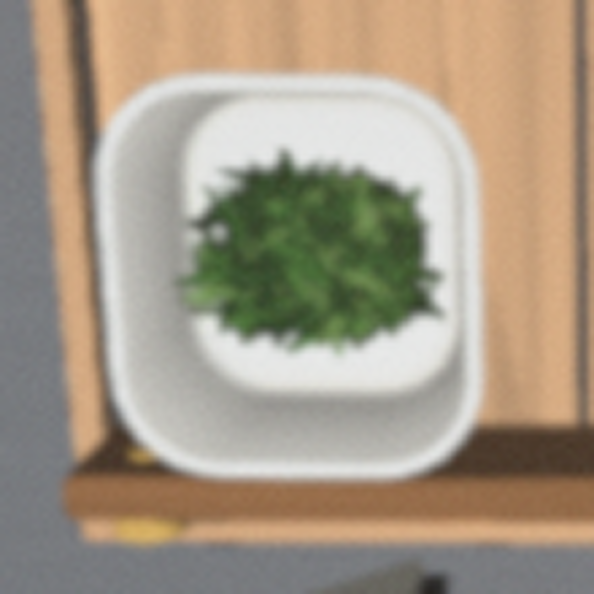

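```bash
cat > fit.py <<'E'
from h import *
from scipy.optimize import least_squares
from plant import get_obs
np.set_printoptions(precision=3,suppress=True)
ax0=np.array([-0.959*np.sin(.45),0.283*np.sin(.45),np.cos(.45)])
def cyl(names,c0,rad,lo,hi,r0=28,z0=55):
    # pts near axis line through c0 (approx top centre) dir ax0, param s in [-hi,-lo] below the top
    pts=[]
    for n in names:
        P=cloud(load(n)).reshape(-1,3); P=P[np.isfinite(P).all(1)]
        d=P-c0; s=d@ax0; r=np.linalg.norm(d-np.outer(s,ax0),axis=1)
        m=(s>-hi)&(s<-lo)&(r<r0)&(P[:,2]>z0); pts.append(P[m]); print(n,m.sum(),end=' ')
    Q=np.vstack(pts)
    def res(p):
        a=np.array([p[2],p[3],1.]);a/=np.linalg.norm(a); d=Q-np.array([p[0],p[1],c0[2]]); 
        return np.linalg.norm(np.cross(d,a),axis=1)-rad
    o=least_squares(res,[c0[0],c0[1],ax0[0]/ax0[2],ax0[1]/ax0[2]],loss='soft_l1',f_scale=1.5)
    a=np.array([o.x[2],o.x[3],1.]);a/=np.linalg.norm(a); p=np.array([o.x[0],o.x[1],c0[2]])
    print("axis",a,"at",p,"rms",np.sqrt(np.mean(np.minimum(o.fun**2,9))),"lean",np.arccos(a[2]))
    return p,a,Q
E
python3 - <<'E'
from fit import *
print("BLACK");
for ns in (["w1"],["w1","side0"],["w1","top0","side0"]):
    cyl(ns,np.array([531,311.5,124]),20.5,2,50)
print("RED"); cyl(["w1"],np.array([508,232,124]),20.5,2,50)
print("SHAKER")
for ns in (["w1"],["w1","side0"]):
    cyl(ns,np.array([565,384,110]),22,18,55,z0=60)
    cyl(ns,np.array([565,384,110]),17,5,14,z0=60)
print(get_obs()["joint_positions"])
E
```

```text
BLACK
w1 409 axis [-0.429  0.127  0.894] at [529.844 313.063 124.   ] rms 0.3959125067480327 lean 0.4640676609711888
w1 409 side0 179 axis [-0.428  0.124  0.895] at [529.942 312.81  124.   ] rms 1.1149995158417076 lean 0.46179231823521816
w1 409 top0 71 side0 179 axis [-0.426  0.126  0.896] at [530.102 313.016 124.   ] rms 1.163664936195374 lean 0.46072750225996484
RED
w1 483 axis [-0.429  0.123  0.895] at [505.44  231.215 124.   ] rms 0.43353910109236654 lean 0.4627403874582035
SHAKER
w1 593 axis [-0.59   0.375  0.715] at [546.729 408.605 110.   ] rms 2.1116980171783166 lean 0.7743151203193815
w1 220 axis [-0.458  0.298  0.837] at [561.348 392.555 110.   ] rms 1.0803254481757492 lean 0.5784209939924814
w1 593 side0 131 axis [-0.631  0.302  0.715] at [543.083 403.45  110.   ] rms 2.2436511260539054 lean 0.7746411784954169
w1 220 side0 36 axis [-0.438  0.254  0.862] at [561.845 391.698 110.   ] rms 1.2418674927478042 lean 0.5308475150472913
[-0.189  0.543  1.053 -0.     1.545 -1.755]
```

Run:
```python
from h import *
a=np.array([-0.45,0.15,0.88])
go([525,397,260],axes(-a,[0.959,-0.283,0]))
```

```text
t cm [ 2.19 12.   44.16] w [ 1.806 -0.326 -0.468] rows 10.985711882743859 15.154013190370257
```

```bash
python3 -m creep '[{"tx":1.5,"ty":12,"tz":44,"wx":1.806,"wy":-0.326,"wz":-0.468,"gripper":-1},{"tx":1.5,"ty":12,"tz":44,"wx":1.806,"wy":-0.326,"wz":-0.468,"gripper":-1},{"tx":1.5,"ty":12,"tz":44,"wx":1.806,"wy":-0.326,"wz":-0.468,"gripper":-1},{"tx":1.5,"ty":12,"tz":44,"wx":1.806,"wy":-0.326,"wz":-0.468,"gripper":-1},{"tx":1.5,"ty":12,"tz":44,"wx":1.806,"wy":-0.326,"wz":-0.468,"gripper":-1},{"tx":1.5,"ty":12,"tz":44,"wx":1.806,"wy":-0.326,"wz":-0.468,"gripper":-1},{"tx":1.5,"ty":12,"tz":44,"wx":1.806,"wy":-0.326,"wz":-0.468,"gripper":-1},{"tx":1.5,"ty":12,"tz":44,"wx":1.806,"wy":-0.326,"wz":-0.468,"gripper":-1}]'
python3 - <<'E'
from h import *
a=np.array([-0.45,0.15,0.88])
go([525,397,210],axes(-a,[0.959,-0.283,0]))
E
```

```text
time: 9.38
tool_pos: [562.6, 254.1, 270.9]
tcp_rot: [-0.521, 1.3, 0.141]
contact_force: [0.6, -0.1, 0.1]
grip_width: 91.2
t cm [ 5.41 14.36  4.46] w [ 0.908 -0.168 -0.233] rows 3.833316882869151 7.624623111322549
```

```bash
python3 -m creep '[{"tx":1,"ty":4,"tz":1,"wx":0.86,"wy":-0.16,"wz":-0.22,"gripper":-1},{"tx":2,"ty":8,"tz":2,"wx":0.86,"wy":-0.16,"wz":-0.22,"gripper":-1},{"tx":3,"ty":11,"tz":3,"wx":0.86,"wy":-0.16,"wz":-0.22,"gripper":-1},{"tx":5,"ty":13,"tz":4,"wx":0.86,"wy":-0.16,"wz":-0.22,"gripper":-1},{"tx":5,"ty":13,"tz":4,"wx":0.86,"wy":-0.16,"wz":-0.22,"gripper":-1},{"tx":5,"ty":13,"tz":4,"wx":0.86,"wy":-0.16,"wz":-0.22,"gripper":-1},{"tx":5,"ty":13,"tz":4,"wx":0.86,"wy":-0.16,"wz":-0.22,"gripper":-1},{"tx":5,"ty":13,"tz":4,"wx":0.86,"wy":-0.16,"wz":-0.22,"gripper":-1}]'
python3 -m creep '[{"tx":0,"ty":0,"tz":0,"wx":0,"wy":0,"wz":0,"gripper":-1},{"tx":0,"ty":0,"tz":0,"wx":0,"wy":0,"wz":0,"gripper":-1}]'
python3 - <<'E'
from h import *
from plant import *
c=capture("wrist");o=get_obs(); np.savez("pics/w5.npz",**c); cv2.imwrite("pics/w5.png",c["frame"][:,:,::-1]); print(o["tool_pos"],o["grip_width"],o["contact_force"],o["joint_positions"])
print(Rm(o["tcp_rot"]))
E
```

```text
time: 10.05
tool_pos: [528.5, 381.6, 213.9]
tcp_rot: [-0.087, 1.093, -0.278]
contact_force: [-0.3, 0.4, -0.4]
grip_width: 92.1
time: 10.22
tool_pos: [528.7, 382.2, 214.5]
tcp_rot: [-0.092, 1.095, -0.273]
contact_force: [-0.2, 0.4, 0.7]
grip_width: 91.9
[529.00836006 382.17533607 215.01857472] 91.87723513697851 [ 0.13778769 -0.22356142  0.89755102] [ 0.6922106   0.46909415  1.46020614 -0.47064451  0.98041326  1.09354344]
[[ 0.44173725  0.19032397  0.87672401]
 [-0.12310105  0.98085368 -0.15090455]
 [-0.88865873 -0.04126549  0.45670869]]
```

View pics/w5.png

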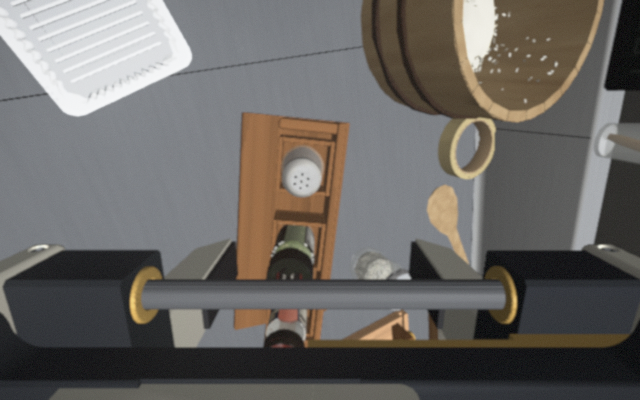

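Run:
```python
from fit import *
c=load("w5");P=cloud(c)
cv2.imwrite("pics/w5z.png",cv2.resize(c["frame"][100:250,220:370,::-1],None,fx=4,fy=4,interpolation=cv2.INTER_CUBIC))
for u,v in [(302,172),(302,160),(302,150),(290,172),(312,172),(302,186)]: print(u,v,P[v,u])
T=cloud(load("top0"));m=(T[...,2]>90)&(T[...,0]>560)&(T[...,1]>330)&(T[...,1]<650); q=T[m]; print("pot",np.percentile(q,[1,50,99],axis=0))
d=np.hypot(q[:,0]-575,q[:,1]-380); 
q2=q[q[:,0]>610]; print("nearest pot",q2[np.argsort(np.hypot(q2[:,0]-575,q2[:,1]-380))[:5]])
ax0[:]=[-.44,.13,.89]; 
cyl(["w5"],np.array([561,389,110.]),17,3,13,z0=60,r0=25)
cyl(["w5"],np.array([561,389,110.]),22,18,45,z0=60,r0=26)
cyl(["w5","w1"],np.array([561,389,110.]),17,3,13,z0=60,r0=25)
```

```text
302 172 [565.236 396.763 110.67 ]
302 160 [570.909 403.851 101.046]
302 150 [584.907 404.423  69.942]
290 172 [557.346 397.515 103.793]
312 172 [573.638 394.609 111.687]
302 186 [563.418 384.571 109.441]
pot [[ 639.965  333.553   93.371]
 [ 948.796  492.744  236.823]
 [1030.241  646.473  342.409]]
nearest pot [[715.801 444.611 143.929]
 [710.293 457.078 140.366]
 [713.405 452.147 131.091]
 [714.36  451.365 138.088]
 [716.953 446.158 130.508]]
w5 622 axis [-0.505 -0.008  0.863] at [560.479 387.431 110.   ] rms 2.114212340174083 lean 0.5300218192630922
w5 316 axis [-0.432 -0.044  0.901] at [560.469 380.209 110.   ] rms 1.0801431845121654 lean 0.44884435375677517
w5 622 w1 396 axis [-0.522  0.145  0.84 ] at [559.652 390.482 110.   ] rms 2.1816153837724186 lean 0.5729948186721834
```

View pics/w5z.png

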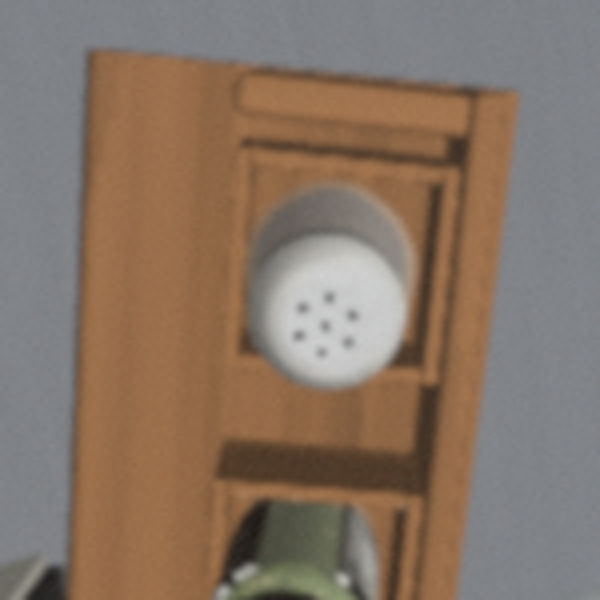

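Run:
```python
from fit import *
c=load("w5");P=cloud(c);z=c["z_map"]
print(z[165:200:3,302]); print(z[181,280:326:2]); print(z[150,280:326:2])
print(c["frame"][181,276:330,0]); print(c["frame"][158,276:330,0]);
d=load("w1")
o1,d1=ray(c,301.3,181.3);o2,d2=ray(d,411.7,195.5)
A=np.stack([d1,-d2],1); s=np.linalg.lstsq(A,o2-o1,rcond=None)[0]; print(o1+d1*s[0],o2+d2*s[1],s)
print(P[181,299:304]); print(cloud(d)[195,408:415])
```

```text
[269.672 267.968 268.686 270.227 269.887 270.812 271.583 273.348 272.954
 274.976 279.32  391.639]
[351.791 280.259 275.411 273.116 272.982 272.073 269.925 270.464 269.692
 271.188 271.35  270.151 268.519 270.813 271.013 272.538 271.848 272.668
 274.771 277.848 282.815 362.489 349.887]
[316.999 333.425 350.929 351.407 319.234 315.153 312.343 309.533 307.347
 306.412 305.957 306.81  307.547 308.044 310.419 312.844 315.737 318.444
 353.129 351.886 352.258 351.082 352.715]
[148 157 156 141 124 116 108 110 118 128 147 163 177 184 195 197 203 201
 198 200 199 202 203 190 164 147 172 196 201 200 201 199 197 197 200 199
 202 201 201 202 200 200 197 192 181 161 141 114  86  75  89 127 152 152]
[143 144 152 155 149 134 124 124 121 110 101 100 102 102 103  99  96  98
  96  98 105 105 112 114 120 117 123 123 121 125 122 117 123 123 129 132
 136 137 141 141 142 142 149 157 168 166 155 145 140 126 102  76  79 110]
[562.649 389.628 111.921] [564.256 389.919 112.421] [268.995 339.945]
[[561.649 389.57  109.358]
 [562.562 389.273 109.25 ]
 [563.027 389.4   110.345]
 [563.623 389.402 111.082]
 [564.345 389.285 111.483]]
[[563.947 386.267 111.46 ]
 [564.141 387.513 110.73 ]
 [564.114 388.532 110.849]
 [564.105 389.567 110.904]
 [564.058 390.562 111.103]
 [563.864 391.396 111.868]
 [564.12  392.721 110.897]]
```

Run:
```python
from fit import *
A=np.array([563.5,389.7,111.5])
def fit(ns,lo,hi,a=np.array([-.43,.13,.89]),free=False):
    for it in range(6):
        a=a/np.linalg.norm(a);Q=[]
        for n in ns:
            P=cloud(load(n)).reshape(-1,3);P=P[np.isfinite(P).all(1)];d=P-A;s=d@a;r=np.linalg.norm(d-np.outer(s,a),axis=1)
            Q.append(P[(s<-lo)&(s>-hi)&(abs(r-22)<(5 if it<3 else 3))])
        Q=np.vstack(Q)
        def res(p):
            b=np.array([p[0],p[1],1.]);b/=np.linalg.norm(b);return np.linalg.norm(np.cross(Q-A-np.array([p[2],p[3],0]),b),axis=1)-22
        if free: o=least_squares(lambda p:np.append(res(p),p[2:]*10),[a[0]/a[2],a[1]/a[2],0,0],loss='soft_l1')
        else: o=least_squares(lambda p:res(np.append(p,[0,0])),[a[0]/a[2],a[1]/a[2]],loss='soft_l1')
        a=np.array([o.x[0],o.x[1],1.])
    a/=np.linalg.norm(a);print(ns,lo,hi,len(Q),a,"lean",np.arccos(a[2]),"rms",np.sqrt(np.mean(o.fun**2)),o.x[2:],"foot",A-90*a)
for ns in (["w5"],["w1"],["side0"],["w5","w1"],["w5","w1","side0"]):
    fit(ns,20,50); 
fit(["w5","w1","side0"],20,50,free=True)
P=cloud(load("w5")); print(P[140:172:4,302]); print(P[152,284:322:4])
```

```text
['w5'] 20 50 329 [-0.362  0.184  0.914] lean 0.41792604847246007 rms 1.661329919800578 [] foot [596.065 373.154  29.246]
['w1'] 20 50 319 [-0.352  0.013  0.936] lean 0.3597790810551888 rms 1.7139422389968326 [] foot [595.165 388.554  27.262]
['side0'] 20 50 66 [-0.382  0.189  0.904] lean 0.44067642967218973 rms 1.4950185823343891 [] foot [597.911 372.681  30.098]
['w5', 'w1'] 20 50 401 [-0.315  0.163  0.935] lean 0.3626351163131675 rms 1.6866766526100156 [] foot [591.873 375.062  27.353]
['w5', 'w1', 'side0'] 20 50 460 [-0.33   0.175  0.928] lean 0.3826037337653028 rms 1.7065920510309995 [] foot [593.159 373.911  28.007]
['w5', 'w1', 'side0'] 20 50 332 [-0.35   0.185  0.918] lean 0.4067211091035157 rms 4.154438555606373 [-0.032  7.364] foot [594.973 373.054  28.842]
[[590.847 411.363  59.657]
 [602.755 400.369  28.206]
 [587.236 405.074  65.009]
 [581.95  404.241  76.488]
 [577.283 403.295  86.529]
 [570.909 403.851 101.046]
 [568.143 402.083 106.472]
 [566.157 399.831 109.943]]
[[583.091 395.45   21.861]
 [574.926 403.153  58.141]
 [575.93  404.199  66.489]
 [577.756 404.623  72.164]
 [580.504 404.403  75.192]
 [584.233 403.543  75.694]
 [588.275 402.501  75.534]
 [593.807 400.567  72.055]
 [600.743 397.844  65.781]
 [618.302 388.954  37.06 ]]
```

Run:
```python
from fit import *
A=np.array([563.5,389.7,111.0])
cv2.imwrite("pics/w1s.png",cv2.resize(load("w1")["frame"][165:235,365:435,::-1],None,fx=8,fy=8,interpolation=cv2.INTER_CUBIC))
a0=np.array([-.372,.11,.92])
def sel(n,u0,u1,v0,v1):
    P=cloud(load(n))[v0:v1,u0:u1].reshape(-1,3); P=P[np.isfinite(P).all(1)]; s=(P-A)@a0
    r=np.linalg.norm(P-A-np.outer(s,a0),axis=1)
    return P[(s>-54)&(s<-18)&(r<30)]
W5=sel("w5",287,318,143,162); W1=sel("w1",372,402,190,222); S=sel("side0",285,330,195,235)
print(len(W5),len(W1),len(S))
for nm,Q in [("w5",W5),("w1",W1),("both",np.vstack([W5,W1])),("all",np.vstack([W5,W1,S]))]:
    def res(p):
        b=np.array([p[0],p[1],1.]);b/=np.linalg.norm(b);return np.linalg.norm(np.cross(Q-A-np.array([p[2],p[3],0]),b),axis=1)-22
    for w in (10,1):
        o=least_squares(lambda p:np.append(res(p),p[2:]*w),[-.4,.12,0,0],loss='soft_l1',f_scale=.7)
        b=np.array([o.x[0],o.x[1],1.]);b/=np.linalg.norm(b);print(nm,w,b,o.x[2:],"rms",np.sqrt(np.mean(res(o.x)**2)),"med",np.median(abs(res(o.x))),"foot",A+np.append(o.x[2:],0)-90*b)
```

```text
322 395 141
w5 10 [-0.373 -0.062  0.926] [-0.044 -9.808] rms 0.5592445103048642 med 0.3072776310927434 foot [597.042 385.454  27.687]
w5 1 [-0.418 -0.074  0.906] [ -2.555 -10.39 ] rms 0.5003157870608484 med 0.2396126407578354 foot [598.535 385.932  29.495]
w1 10 [-0.389  0.236  0.89 ] [-2.416  9.214] rms 1.0635442371359227 med 0.4953404426250074 foot [596.127 377.637  30.88 ]
w1 1 [-0.444  0.238  0.864] [-5.82   9.568] rms 0.9770073049502622 med 0.4150326972315632 foot [597.647 377.818  33.266]
both 10 [-0.568  0.089  0.818] [-15.622  -0.015] rms 2.489895789418981 med 1.0237258463449663 foot [598.969 381.682  37.341]
both 1 [-0.602  0.081  0.795] [-18.46   -0.311] rms 2.4648155188473577 med 1.0629122053542908 foot [599.192 382.08   39.486]
all 10 [-0.569  0.083  0.818] [-15.561  -0.621] rms 2.965782462795739 med 1.2104518236811508 foot [599.144 381.618  37.364]
all 1 [-0.598  0.059  0.799] [-17.926  -1.879] rms 2.9427955472448932 med 1.2231892762463588 foot [599.436 382.55   39.089]
```

View pics/w1s.png

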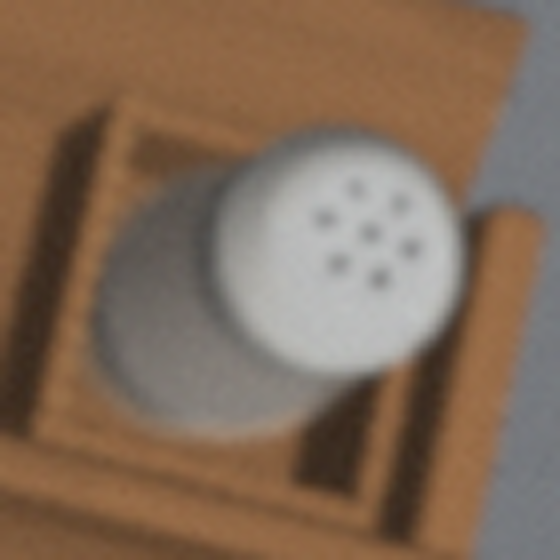

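Run:
```python
from fit import *
a=np.array([-.38,.10,.92]);a/=np.linalg.norm(a)
Rt=axes(-a,[0.959,-0.283,0])
def prof(A,a,L,names):
    Rt=axes(-a,[0.959,-0.283,0]); foot=A-L*a
    for n in names:
        P=cloud(load(n)).reshape(-1,3);P=P[np.isfinite(P).all(1)];d=P-foot;s=d@a;lz=d@Rt[:,2];ly=d@Rt[:,1]
        print(n,end=': ')
        for b in range(-110,121,10):
            m=(lz>b)&(lz<b+10)&(abs(ly)<14); print(b,round(np.percentile(s[m],98)) if m.sum()>2 else None,end=', ')
        print()
prof(np.array([563.5,389.7,111.2]),a,90,["w5","w1"])
b=np.array([-.428,.125,.895]);b/=np.linalg.norm(b)
prof(np.array([528.4,313.4,127.]),b,105,["w1","w5"])
go(np.array([563.5,389.7,111.2])+40*a,Rt); go(np.array([563.5,389.7,111.2])-51*a,Rt)
```

```text
w5: -110 17, -100 12, -90 272, -80 282, -70 298, -60 302, -50 304, -40 306, -30 306, -20 308, -10 309, 0 310, 10 310, 20 308, 30 309, 40 310, 50 310, 60 310, 70 295, 80 290, 90 -69, 100 -73, 110 -77, 120 -82, 
w1: -110 17, -100 13, -90 9, -80 4, -70 6, -60 4, -50 0, -40 -3, -30 36, -20 88, -10 90, 0 91, 10 87, 20 40, 30 39, 40 -38, 50 -43, 60 -55, 70 -60, 80 -64, 90 -68, 100 -73, 110 -78, 120 None, 
w1: -110 19, -100 14, -90 9, -80 4, -70 5, -60 4, -50 0, -40 None, -30 None, -20 104, -10 104, 0 104, 10 103, 20 100, 30 32, 40 -46, 50 -58, 60 -66, 70 -71, 80 -75, 90 323, 100 323, 110 345, 120 346, 
w5: -110 19, -100 13, -90 9, -80 4, -70 5, -60 3, -50 -2, -40 -8, -30 32, -20 103, -10 104, 0 104, 10 103, 20 62, 30 33, 40 -50, 50 -62, 60 -66, 70 -71, 80 -76, 90 -81, 100 -86, 110 -91, 120 -97, 
t cm [ 6.67  1.77 -1.54] w [0.109 0.073 0.008] rows 1.695469812818988 1.051176440221874
t cm [15.74  1.89 -2.2 ] w [0.109 0.073 0.008] rows 3.8387039771161633 1.051176440221874
```

```bash
python3 -m creep '[{"tx":2,"ty":1.77,"tz":-1.54,"wx":0.109,"wy":0.073,"wz":0.008,"gripper":-0.4},{"tx":4.5,"ty":1.77,"tz":-1.54,"wx":0.109,"wy":0.073,"wz":0.008,"gripper":-0.4},{"tx":6,"ty":1.77,"tz":-1.54,"wx":0.109,"wy":0.073,"wz":0.008,"gripper":-0.4},{"tx":6,"ty":1.77,"tz":-1.54,"wx":0.109,"wy":0.073,"wz":0.008,"gripper":-0.4},{"tx":6,"ty":1.77,"tz":-1.54,"wx":0.109,"wy":0.073,"wz":0.008,"gripper":-0.4}]'
python3 - <<'E'
from h import *
from plant import *
o=get_obs();print(o["tool_pos"],o["grip_width"],o["contact_force"])
a=np.array([-.38,.10,.92]);a/=np.linalg.norm(a);A=np.array([563.5,389.7,111.2]);Rt=axes(-a,[0.959,-0.283,0])
go(A,Rt);go(A-46*a,Rt)
c=capture("wrist"); np.savez("pics/w6.npz",**c); cv2.imwrite("pics/w6.png",c["frame"][:,:,::-1])
c=capture("side"); np.savez("pics/s6.npz",**c); cv2.imwrite("pics/s6.png",cv2.resize(c["frame"][100:260,200:400,::-1],None,fx=3.5,fy=3.5,interpolation=cv2.INTER_CUBIC))
E
```

```text
time: 10.68
tool_pos: [545.8, 394.4, 154.2]
tcp_rot: [0.033, 1.167, -0.259]
contact_force: [0.1, -0.7, 0.6]
grip_width: 65.6
[545.77507905 394.35986707 154.1511815 ] 65.59771968034748 [ 0.0737422  -0.73402222  0.57688135]
t cm [ 4.67  0.   -0.  ] w [-0.003 -0.     0.001] rows 1.1198530267532498 0.02482404352500788
t cm [9.27 0.01 0.  ] w [-0.003 -0.     0.001] rows 2.22297049728309 0.02482404352500788
```

View pics/w6.png

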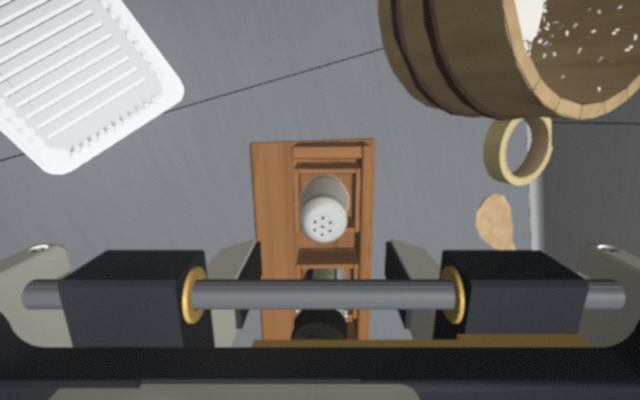

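View pics/s6.png

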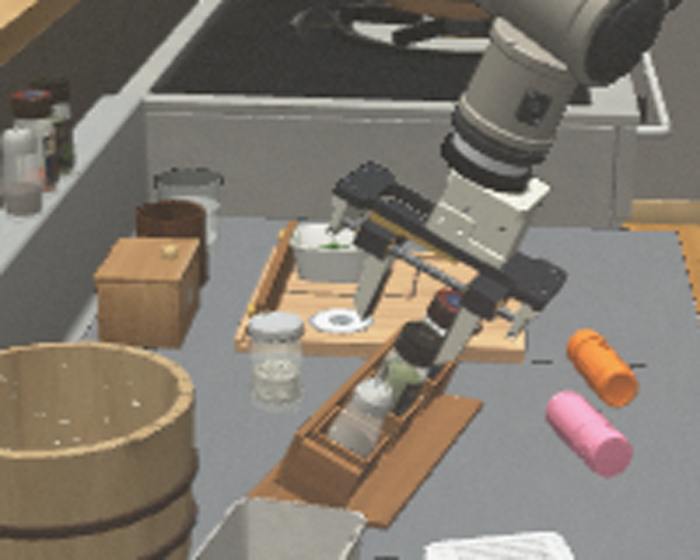

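```bash
python3 -m creep '[{"tx":2,"ty":0,"tz":0,"wx":0,"wy":0,"wz":0,"gripper":-0.4},{"tx":4,"ty":0,"tz":0,"wx":0,"wy":0,"wz":0,"gripper":-0.4},{"tx":5.5,"ty":0,"tz":0,"wx":0,"wy":0,"wz":0,"gripper":-0.4},{"tx":7,"ty":0,"tz":0,"wx":0,"wy":0,"wz":0,"gripper":-0.4},{"tx":8.2,"ty":0,"tz":0,"wx":0,"wy":0,"wz":0,"gripper":-0.4},{"tx":9.1,"ty":0,"tz":0,"wx":0,"wy":0,"wz":0,"gripper":-0.4},{"tx":9.1,"ty":0,"tz":0,"wx":0,"wy":0,"wz":0,"gripper":-0.4}]'
python3 - <<'E'
from h import *
from plant import *
o=get_obs();print(o["tool_pos"],o["grip_width"],o["contact_force"])
a=np.array([-.38,.10,.92]);a/=np.linalg.norm(a);A=np.array([563.5,389.7,111.2]);Rt=axes(-a,[0.959,-0.283,0])
go(A-46*a,Rt)
c=capture("wrist"); np.savez("pics/w7.npz",**c); cv2.imwrite("pics/w7.png",c["frame"][:,:,::-1])
c=capture("side"); np.savez("pics/s7.npz",**c); cv2.imwrite("pics/s7.png",cv2.resize(c["frame"][150:260,250:390,::-1],None,fx=5,fy=5,interpolation=cv2.INTER_CUBIC))
E
```

```text
time: 11.37
tool_pos: [580.0, 385.8, 69.0]
tcp_rot: [0.033, 1.168, -0.261]
contact_force: [-0.9, -1.4, -0.5]
grip_width: 64.6
[579.99507567 385.84723709  68.98472577] 64.63464112308161 [-0.90435285 -1.35268453 -0.45817938]
t cm [ 0.05 -0.04  0.1 ] w [-0.004 -0.001  0.001] rows 0.029562505454959722 0.03299462125643955
```

View pics/s7.png

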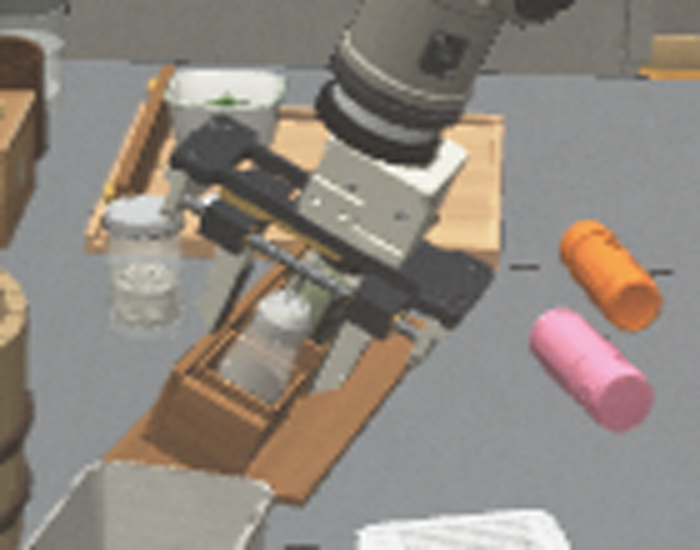

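```bash
python3 -m creep '[{"tx":0,"ty":0,"tz":0,"wx":0,"wy":0,"wz":0,"gripper":0},{"tx":0,"ty":0,"tz":0,"wx":0,"wy":0,"wz":0,"gripper":0.2},{"tx":0,"ty":0,"tz":0,"wx":0,"wy":0,"wz":0,"gripper":0.4},{"tx":0,"ty":0,"tz":0,"wx":0,"wy":0,"wz":0,"gripper":1},{"tx":0,"ty":0,"tz":0,"wx":0,"wy":0,"wz":0,"gripper":1},{"tx":0,"ty":0,"tz":0,"wx":0,"wy":0,"wz":0,"gripper":1}]'
python3 - <<'E'
from h import *
from plant import *
c=capture("wrist"); np.savez("pics/w8.npz",**c); cv2.imwrite("pics/w8.png",c["frame"][:,:,::-1])
E
```

```text
time: 11.97
tool_pos: [580.5, 386.8, 71.7]
tcp_rot: [0.04, 1.165, -0.254]
contact_force: [0.1, -0.3, 1.9]
grip_width: 35.4
```

View pics/w8.png

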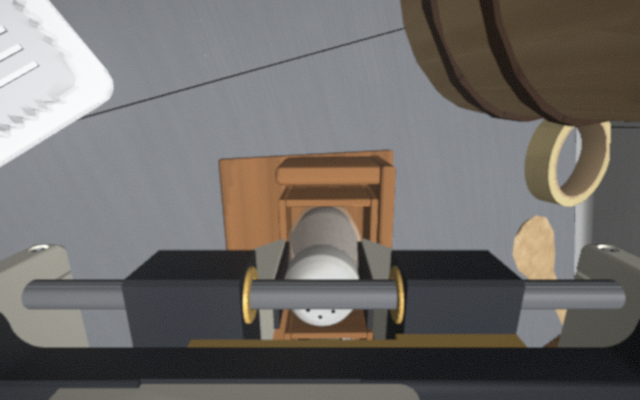

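```bash
python3 -m creep '[{"tx":-0.3,"ty":0,"tz":0,"wx":0,"wy":0,"wz":0,"gripper":1},{"tx":-0.8,"ty":0,"tz":0,"wx":0,"wy":0,"wz":0,"gripper":1},{"tx":-1.5,"ty":0,"tz":0,"wx":0,"wy":0,"wz":0,"gripper":1},{"tx":-2.2,"ty":0,"tz":0,"wx":0,"wy":0,"wz":0,"gripper":1}]'
python3 - <<'E'
from h import *
from plant import *
o=get_obs();print(o["tool_pos"],o["grip_width"],o["contact_force"])
c=capture("wrist"); np.savez("pics/w9.npz",**c); cv2.imwrite("pics/w9.png",c["frame"][130:400,200:440,::-1])
c=capture("side"); np.savez("pics/s9.npz",**c); cv2.imwrite("pics/s9.png",cv2.resize(c["frame"][150:260,250:390,::-1],None,fx=5,fy=5,interpolation=cv2.INTER_CUBIC))
E
```

```text
time: 12.35
tool_pos: [571.0, 388.8, 91.4]
tcp_rot: [0.037, 1.167, -0.257]
contact_force: [-0.1, 0.8, -1.7]
grip_width: 35.5
[570.95386474 388.79059666  91.44354474] 35.46566400978115 [-0.09877952  0.77614036 -1.70377716]
```

View pics/s9.png

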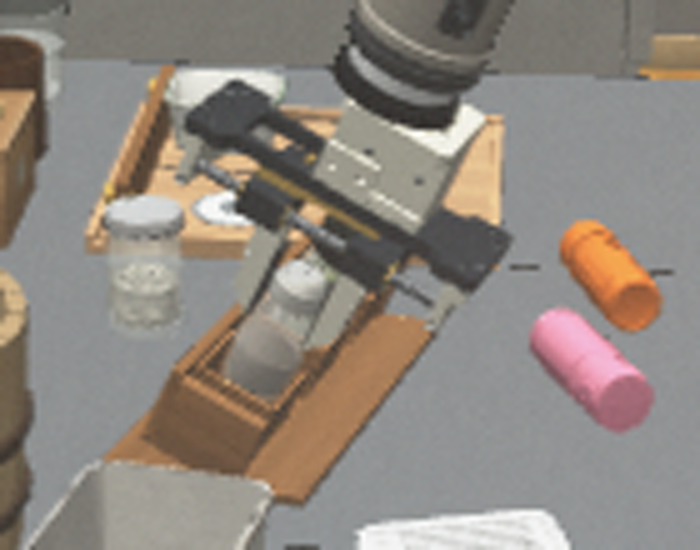

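View pics/w9.png

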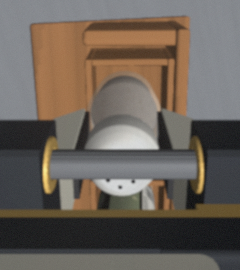

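```bash
python3 -m creep '[{"tx":-0.8,"ty":0,"tz":0,"wx":0,"wy":0,"wz":0,"gripper":1},{"tx":-1.7,"ty":0,"tz":0,"wx":0,"wy":0,"wz":0,"gripper":1},{"tx":-2.7,"ty":0,"tz":0,"wx":0,"wy":0,"wz":0,"gripper":1},{"tx":-3.8,"ty":0,"tz":0,"wx":0,"wy":0,"wz":0,"gripper":1},{"tx":-5,"ty":0,"tz":0,"wx":0,"wy":0,"wz":0,"gripper":1},{"tx":-6.3,"ty":0,"tz":0,"wx":0,"wy":0,"wz":0,"gripper":1},{"tx":-7.7,"ty":0,"tz":0,"wx":0,"wy":0,"wz":0,"gripper":1},{"tx":-9,"ty":0,"tz":0,"wx":0,"wy":0,"wz":0,"gripper":1}]'
python3 - <<'E'
from h import *
from plant import *
o=get_obs();print(o["tool_pos"],o["grip_width"],o["contact_force"])
go([600,150,230],axes([0,0,-1],[1,0,0]))
c=capture("side"); np.savez("pics/s10.npz",**c); cv2.imwrite("pics/s10.png",cv2.resize(c["frame"][130:240,250:390,::-1],None,fx=5,fy=5,interpolation=cv2.INTER_CUBIC))
E
```

```text
time: 13.12
tool_pos: [536.9, 398.1, 175.8]
tcp_rot: [0.04, 1.166, -0.253]
contact_force: [-0.2, -0.2, -0.9]
grip_width: 35.4
[536.93126338 398.10541552 175.82085895] 35.35083988953428 [-0.23165097 -0.17372591 -0.87501739]
t cm [ -0.12 -21.88  14.35] w [-0.29   0.404  0.043] rows 6.2749753251313765 3.994651209718055
```

View pics/s10.png

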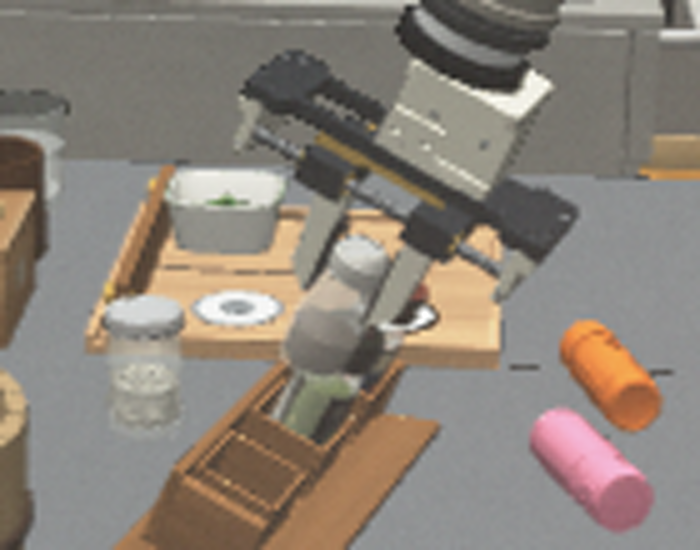

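```bash
python3 -m creep '[{"tx":-3.5,"ty":0,"tz":1.5,"wx":0,"wy":0,"wz":0,"gripper":1},{"tx":-6,"ty":-1,"tz":4,"wx":-0.07,"wy":0.1,"wz":0.01,"gripper":1},{"tx":-5,"ty":-4.5,"tz":6,"wx":-0.145,"wy":0.2,"wz":0.02,"gripper":1},{"tx":-4,"ty":-8,"tz":8,"wx":-0.21,"wy":0.3,"wz":0.03,"gripper":1},{"tx":-3,"ty":-11.5,"tz":10,"wx":-0.29,"wy":0.404,"wz":0.043,"gripper":1},{"tx":-2,"ty":-15,"tz":12,"wx":-0.29,"wy":0.404,"wz":0.043,"gripper":1},{"tx":-1,"ty":-18.5,"tz":13.5,"wx":-0.29,"wy":0.404,"wz":0.043,"gripper":1},{"tx":-1,"ty":-21.9,"tz":14.3,"wx":-0.29,"wy":0.404,"wz":0.043,"gripper":1}]'
python3 - <<'E'
from h import *
from plant import *
o=get_obs();print(o["tool_pos"],o["grip_width"],o["contact_force"])
go([633.6,11.7,150],axes([0,0,-1],[1,0,0]))
c=capture("side"); np.savez("pics/s11.npz",**c); cv2.imwrite("pics/s11.png",cv2.resize(c["frame"][80:240,240:400,::-1],None,fx=3.7,fy=3.7,interpolation=cv2.INTER_CUBIC))
E
```

```text
time: 13.83
tool_pos: [597.9, 153.2, 234.5]
tcp_rot: [-2.448, 1.569, -2.449]
contact_force: [0.0, -0.6, -0.7]
grip_width: 35.8
[597.94805163 153.16992561 234.53960916] 35.81251361767788 [ 0.01005048 -0.57509692 -0.68968328]
t cm [  8.47 -14.13   3.59] w [-0.001 -0.002  0.001] rows 4.043576988727265 0.017457642070031407
```

View pics/s11.png

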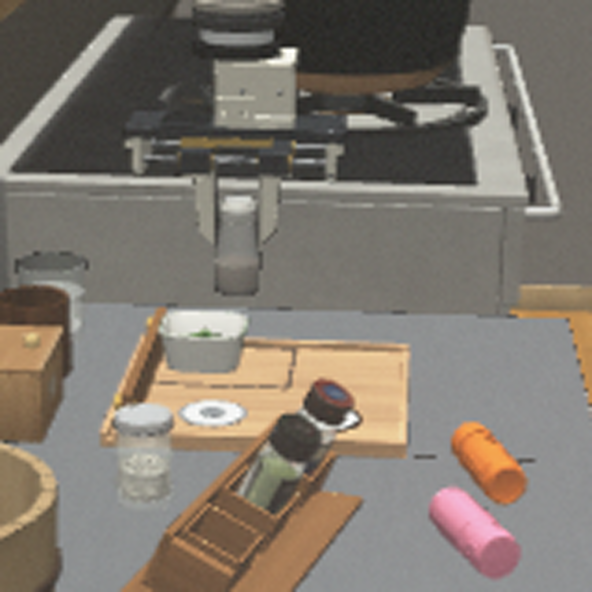

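```bash
python3 -m creep '[{"tx":0.5,"ty":-3,"tz":0.8,"wx":0,"wy":0,"wz":0,"gripper":1},{"tx":2,"ty":-6.5,"tz":1.8,"wx":0,"wy":0,"wz":0,"gripper":1},{"tx":4,"ty":-10,"tz":2.8,"wx":0,"wy":0,"wz":0,"gripper":1},{"tx":6,"ty":-12.5,"tz":3.3,"wx":0,"wy":0,"wz":0,"gripper":1},{"tx":7.5,"ty":-13.8,"tz":3.5,"wx":0,"wy":0,"wz":0,"gripper":1},{"tx":8,"ty":-14.1,"tz":3.6,"wx":0,"wy":0,"wz":0,"gripper":1},{"tx":8,"ty":-14.1,"tz":3.6,"wx":0,"wy":0,"wz":0,"gripper":1},{"tx":8,"ty":-14.1,"tz":3.6,"wx":0,"wy":0,"wz":0,"gripper":1}]'
python3 - <<'E'
from h import *
from plant import *
o=get_obs();print(o["tool_pos"],o["grip_width"],o["contact_force"])
go([633.6,11.7,100],axes([0,0,-1],[1,0,0]))
for n in ("side","wrist","top"):
    c=capture(n); np.savez(f"pics/{n}12.npz",**c)
    f=c["frame"][:,:,::-1]
    if n=="side": f=cv2.resize(f[70:210,240:400],None,fx=4,fy=4,interpolation=cv2.INTER_CUBIC)
    cv2.imwrite(f"pics/{n}12.png",f)
E
```

```text
time: 14.55
tool_pos: [632.9, 15.9, 156.9]
tcp_rot: [-0.946, 1.57, -0.946]
contact_force: [0.0, 0.4, -1.3]
grip_width: 35.2
[632.8856537   15.91250612 156.89212812] 35.225320101661794 [ 0.01762505  0.44264766 -1.28969352]
t cm [ 5.69 -0.42  0.07] w [0.001 0.    0.001] rows 1.368161681223852 0.008123735011262938
```

View pics/side12.png

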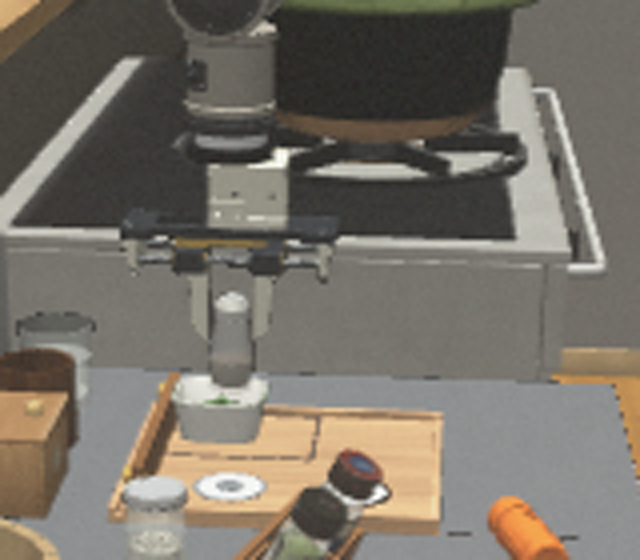

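View pics/wrist12.png

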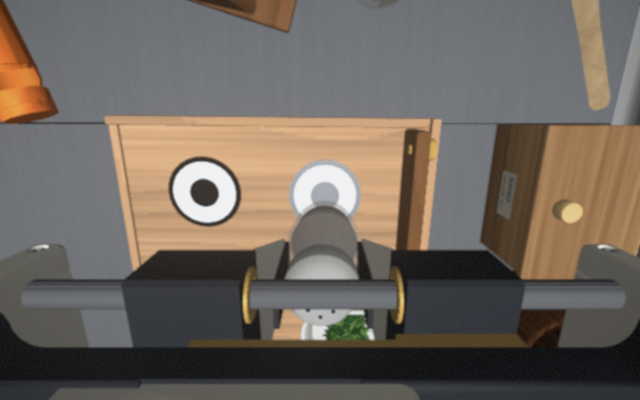

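Run:
```python
from h import *
from plant import get_obs
np.set_printoptions(precision=1,suppress=True)
c=load("wrist12");o=get_obs();Rc=Rm(o["tcp_rot"]);P=(cloud(c)-o["tool_pos"])@Rc
for v in range(196,330,6): print(v,P[v,322],end='  ')
print()
for v in (206,210,214,220,230): 
    m=P[v,280:366]; ok=m[:,0]<60; print(v,[(280+i,*m[i].round(0)) for i in np.nonzero(ok)[0][[0,-1]]], m[ok][:,1].max())
print("apex",P[311:316,322])
cv2.imwrite("pics/w12z.png",cv2.resize(c["frame"][190:330,270:375,::-1],None,fx=4,fy=4,interpolation=cv2.INTER_CUBIC))
s=load("side12"); cam=s["xyz"]
S=(cloud(s)-o["tool_pos"])@Rc
m=(abs(S[...,2])<26)&(S[...,0]<70)&(S[...,0]>-60)&(S[...,1]>-5)&(S[...,1]<40)
for x in range(-50,60,6):
    k=m&(S[...,0]>x)&(S[...,0]<=x+6)
    if k.sum(): q=S[k]; print(x,k.sum(),"z",q[:,2].min(),q[:,2].max(),"y",np.percentile(q[:,1],90))
```

```text
196 [145.5  -5.   -1.6]  202 [38.3 19.  -1.2]  208 [19.6 20.7 -1.2]  214 [10.3 20.1 -1.1]  220 [ 4.  18.8 -1.1]  226 [-0.9 17.3 -1.1]  232 [-8.3 16.8 -1.1]  238 [-13.8  15.9  -1.1]  244 [-19.4  15.2  -1. ]  250 [-26.3  15.2  -1. ]  256 [-32.5  15.3  -1. ]  262 [-34.1  13.3  -1. ]  268 [-37.4  12.2  -1. ]  274 [-38.8  10.2  -1. ]  280 [-78.8  29.9  -0.8]  286 [-82.6  30.2  -0.8]  292 [-83.3  28.9  -0.8]  298 [-82.8  26.8  -0.8]  304 [-83.3  25.3  -0.8]  310 [-41.8  -4.6  -1. ]  316 [-41.5  -7.7  -1. ]  322 [-41.2 -10.8  -1. ]  328 [ 146.5 -155.    -1.7]  
206 [(np.int64(306), np.float64(44.0), np.float64(15.0), np.float64(-12.0)), (np.int64(341), np.float64(41.0), np.float64(16.0), np.float64(11.0))] 20.436579353705373
210 [(np.int64(302), np.float64(39.0), np.float64(14.0), np.float64(-14.0)), (np.int64(346), np.float64(40.0), np.float64(13.0), np.float64(14.0))] 21.14735653743213
214 [(np.int64(299), np.float64(32.0), np.float64(13.0), np.float64(-15.0)), (np.int64(349), np.float64(37.0), np.float64(11.0), np.float64(16.0))] 20.268667741692443
220 [(np.int64(295), np.float64(21.0), 
[... 779 characters left out ...]
11916254 y 17.47730218492098
-14 27 z -24.896011766238903 25.578675734244463 y 15.36426334246129
-8 24 z -24.273431438175233 25.90142256209084 y 16.670619372416777
-2 20 z -20.828576467878275 14.900287001375725 y 22.004151586116368
4 19 z -20.460396295364863 19.843749467331634 y 19.210806274649652
10 19 z -21.077034317240653 19.701329019619948 y 22.11660223749862
16 17 z -20.49543460700747 18.944984187198312 y 20.906278515129955
22 20 z -19.952251062301286 19.596002429486635 y 22.46253998071872
28 20 z -20.23244430249598 19.24270701984079 y 22.779407947731084
34 11 z -13.917757415907653 18.784609394410545 y 19.00142140784342
40 18 z -16.896254577724232 19.901347820658323 y 18.557814377545252
```

View pics/w12z.png

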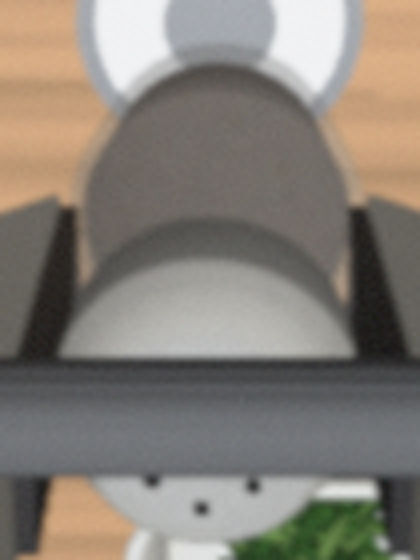

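```bash
python3 -m creep '[{"tx":1.5,"ty":-0.27,"tz":0.1,"wx":0,"wy":0,"wz":0,"gripper":1},{"tx":3.5,"ty":-0.27,"tz":0.1,"wx":0,"wy":0,"wz":0,"gripper":1},{"tx":5.5,"ty":-0.27,"tz":0.1,"wx":0,"wy":0,"wz":0,"gripper":1},{"tx":7,"ty":-0.27,"tz":0.1,"wx":0,"wy":0,"wz":0,"gripper":1},{"tx":8,"ty":-0.27,"tz":0.1,"wx":0,"wy":0,"wz":0,"gripper":1},{"tx":8.5,"ty":-0.27,"tz":0.1,"wx":0,"wy":0,"wz":0,"gripper":1},{"tx":8.5,"ty":-0.27,"tz":0.1,"wx":0,"wy":0,"wz":0,"gripper":1},{"tx":8.5,"ty":-0.27,"tz":0.1,"wx":0,"wy":0,"wz":0,"gripper":1}]'
python3 - <<'E'
from h import *
from plant import *
o=get_obs();print(o["tool_pos"],o["grip_width"],o["contact_force"])
go([633.6,13.2,58],axes([0,0,-1],[1,0,0]))
for n in ("side","wrist"):
    c=capture(n); np.savez(f"pics/{n}13.npz",**c)
    f=c["frame"][:,:,::-1]
    if n=="side": f=cv2.resize(f[110:210,240:360],None,fx=6,fy=6,interpolation=cv2.INTER_CUBIC)
    cv2.imwrite(f"pics/{n}13.png",f)
E
```

```text
time: 15.37
tool_pos: [634.2, 12.4, 72.0]
tcp_rot: [-0.789, 1.569, -0.788]
contact_force: [-0.7, 0.6, -0.7]
grip_width: 35.9
[634.20390822  12.41144509  72.04309021] 35.944622813254654 [-0.6545527   0.57756341 -0.7499072 ]
t cm [ 1.4   0.08 -0.06] w [0.001 0.001 0.001] rows 0.3376060259303449 0.013229259938883407
```

View pics/side13.png

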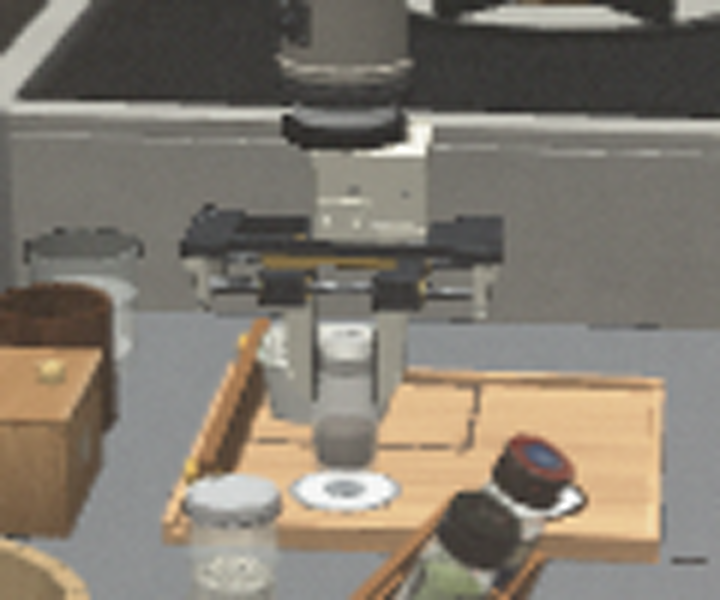

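View pics/wrist13.png

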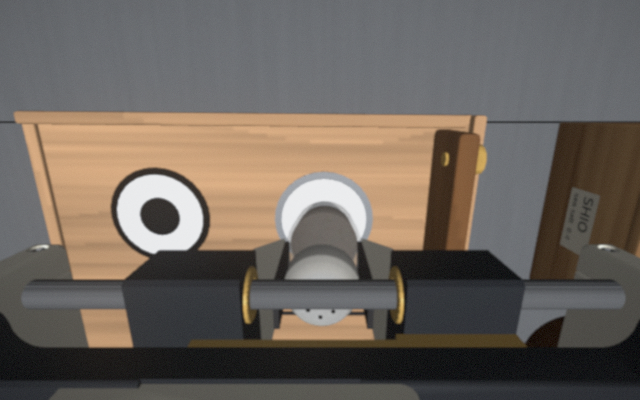

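```bash
python3 -m creep '[{"tx":0.3,"ty":0.05,"tz":0,"wx":0,"wy":0,"wz":0,"gripper":1},{"tx":0.55,"ty":0.05,"tz":0,"wx":0,"wy":0,"wz":0,"gripper":1},{"tx":0.75,"ty":0.05,"tz":0,"wx":0,"wy":0,"wz":0,"gripper":1},{"tx":0.85,"ty":0.05,"tz":0,"wx":0,"wy":0,"wz":0,"gripper":1},{"tx":0.95,"ty":0.05,"tz":0,"wx":0,"wy":0,"wz":0,"gripper":1}]'
python3 -m creep '[{"tx":0.07,"ty":0,"tz":0,"wx":0,"wy":0,"wz":0,"gripper":1},{"tx":0.14,"ty":0,"tz":0,"wx":0,"wy":0,"wz":0,"gripper":1}]'
```

```text
time: 15.88
tool_pos: [633.5, 12.6, 61.4]
tcp_rot: [-2.188, 1.57, -2.188]
contact_force: [-0.4, 1.0, -1.0]
grip_width: 35.5
time: 16.05
tool_pos: [633.6, 12.6, 60.1]
tcp_rot: [-1.968, 1.57, -1.968]
contact_force: [0.2, -0.0, -1.2]
grip_width: 35.2
```

```bash
python3 -m creep '[{"tx":0.07,"ty":0,"tz":0,"wx":0,"wy":0,"wz":0,"gripper":1},{"tx":0.14,"ty":0,"tz":0,"wx":0,"wy":0,"wz":0,"gripper":1}]'
```

```text
time: 16.22
tool_pos: [633.6, 12.6, 58.8]
tcp_rot: [-1.877, 1.57, -1.877]
contact_force: [0.9, 0.7, -1.6]
grip_width: 35.4
```

```bash
python3 -m creep '[{"tx":0.06,"ty":0,"tz":0,"wx":0,"wy":0,"wz":0,"gripper":1},{"tx":0.12,"ty":0,"tz":0,"wx":0,"wy":0,"wz":0,"gripper":1}]'
```

```text
time: 16.38
tool_pos: [633.6, 12.6, 57.6]
tcp_rot: [-1.899, 1.57, -1.899]
contact_force: [0.1, 0.3, -0.8]
grip_width: 35.1
```

```bash
python3 -m creep '[{"tx":0.06,"ty":0,"tz":0,"wx":0,"wy":0,"wz":0,"gripper":1},{"tx":0.12,"ty":0,"tz":0,"wx":0,"wy":0,"wz":0,"gripper":1}]'
```

```text
time: 16.55
tool_pos: [633.8, 12.4, 56.8]
tcp_rot: [-1.523, 1.569, -1.522]
contact_force: [-0.6, -0.9, 5.3]
grip_width: 35.2
```

```bash
python3 -m creep '[{"tx":0,"ty":0,"tz":0,"wx":0,"wy":0,"wz":0,"gripper":0.15},{"tx":0,"ty":0,"tz":0,"wx":0,"wy":0,"wz":0,"gripper":0},{"tx":0,"ty":0,"tz":0,"wx":0,"wy":0,"wz":0,"gripper":-0.15},{"tx":0,"ty":0,"tz":0,"wx":0,"wy":0,"wz":0,"gripper":-0.3},{"tx":0,"ty":0,"tz":0,"wx":0,"wy":0,"wz":0,"gripper":-0.3},{"tx":0,"ty":0,"tz":0,"wx":0,"wy":0,"wz":0,"gripper":-0.3}]'
python3 - <<'E'
from h import *
from plant import *
for n in ("side","wrist"):
    c=capture(n); np.savez(f"pics/{n}14.npz",**c)
    f=c["frame"][:,:,::-1]
    if n=="side": f=cv2.resize(f[110:210,240:360],None,fx=6,fy=6,interpolation=cv2.INTER_CUBIC)
    cv2.imwrite(f"pics/{n}14.png",f)
E
```

```text
time: 17.05
tool_pos: [633.6, 12.6, 56.3]
tcp_rot: [-2.04, 1.57, -2.04]
contact_force: [-0.6, 0.6, -0.2]
grip_width: 59.5
```

View pics/side14.png

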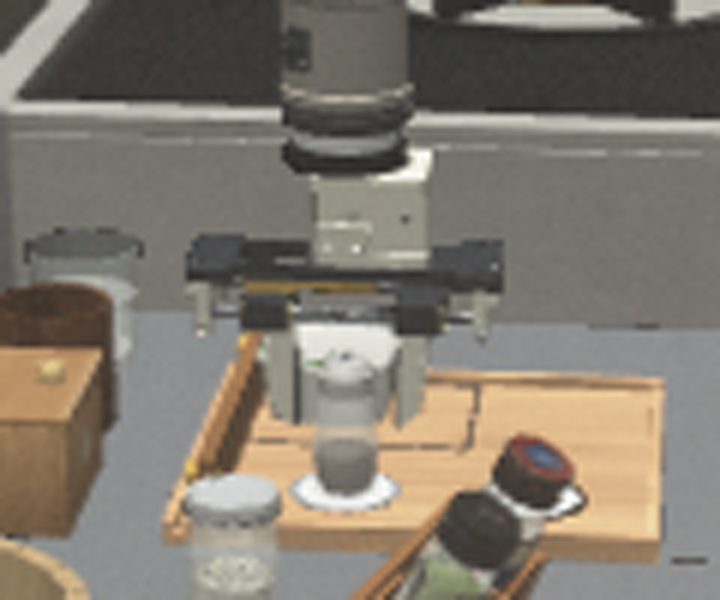

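```bash
python3 -m creep '[{"tx":-1.5,"ty":0,"tz":0,"wx":0,"wy":0,"wz":0,"gripper":-0.3},{"tx":-4,"ty":0,"tz":0,"wx":0,"wy":0,"wz":0,"gripper":-0.3},{"tx":-8,"ty":0,"tz":0,"wx":0,"wy":0,"wz":0,"gripper":-0.3},{"tx":-12,"ty":0,"tz":0,"wx":0,"wy":0,"wz":0,"gripper":-0.4},{"tx":-16,"ty":0,"tz":0,"wx":0,"wy":0,"wz":0,"gripper":-0.5},{"tx":-18,"ty":2,"tz":0,"wx":0,"wy":0,"wz":0,"gripper":-0.5},{"tx":-18,"ty":6,"tz":0,"wx":0,"wy":0,"wz":0,"gripper":-0.5},{"tx":-18,"ty":10,"tz":0,"wx":0,"wy":0,"wz":0,"gripper":-0.5}]'
python3 - <<'E'
from fit import *
from plant import *
o=get_obs();print(o["tool_pos"],o["grip_width"],o["contact_force"])
b=np.array([-.428,.125,.895]);b/=np.linalg.norm(b)
ax0[:]=b
cyl(["w1"],np.array([530,312.,124]),20.5,2,50); cyl(["w5","w1","w6"],np.array([530,312.,124]),20.5,2,50)
go(np.array([528.4,313.4,127])+70*b,axes(-b,[0.959,-0.283,0]))
for n in ("side","top"):
    c=capture(n); np.savez(f"pics/{n}15.npz",**c)
    f=c["frame"][:,:,::-1]
    f=cv2.resize(f[110:210,240:360] if n=="side" else f[130:245,255:475],None,fx=3.6,fy=3.6,interpolation=cv2.INTER_CUBIC)
    cv2.imwrite(f"pics/{n}15.png",f)
E
```

```text
time: 17.82
tool_pos: [634.6, 112.7, 238.8]
tcp_rot: [-0.164, 1.567, -0.167]
contact_force: [0.7, 0.1, -0.1]
grip_width: 68.9
[634.556 112.671 238.82 ] 68.94909206031602 [ 0.666  0.094 -0.132]
w1 412 axis [-0.429  0.127  0.894] at [529.848 313.081 124.   ] rms 0.3958857288483735 lean 0.46382997494481526
w5 904 w1 412 w6 827 axis [-0.419  0.125  0.899] at [530.187 313.09  124.   ] rms 0.4702632912338337 lean 0.4525159187372812
t cm [  4.84  20.91 -13.7 ] w [ 0.279 -0.455 -0.064] rows 6.10580872524627 4.302167300147209
```

View pics/top15.png

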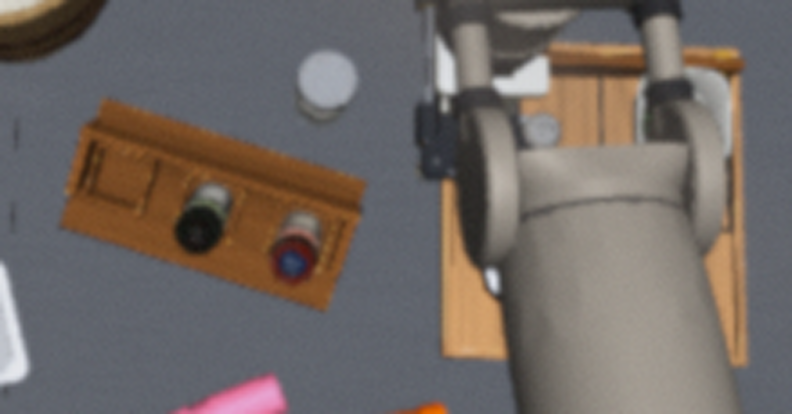

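View pics/side15.png

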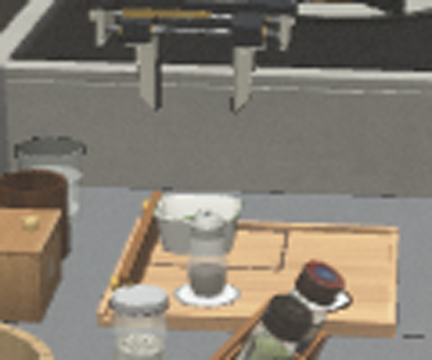

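```bash
python3 -m creep '[{"tx":0,"ty":3,"tz":-2,"wx":0.07,"wy":-0.11,"wz":-0.016,"gripper":-0.45},{"tx":0,"ty":7,"tz":-4,"wx":0.14,"wy":-0.23,"wz":-0.032,"gripper":-0.45},{"tx":0,"ty":10.5,"tz":-6.5,"wx":0.21,"wy":-0.34,"wz":-0.048,"gripper":-0.45},{"tx":0.5,"ty":14,"tz":-9,"wx":0.279,"wy":-0.45,"wz":-0.063,"gripper":-0.45},{"tx":1.5,"ty":17.5,"tz":-11,"wx":0.279,"wy":-0.45,"wz":-0.063,"gripper":-0.45},{"tx":3,"ty":20.2,"tz":-13.2,"wx":0.279,"wy":-0.45,"wz":-0.063,"gripper":-0.45},{"tx":4.4,"ty":20.8,"tz":-13.6,"wx":0.279,"wy":-0.45,"wz":-0.063,"gripper":-0.45},{"tx":4.4,"ty":20.8,"tz":-13.6,"wx":0.279,"wy":-0.45,"wz":-0.063,"gripper":-0.45}]'
python3 -m creep '[{"tx":0,"ty":0,"tz":0,"wx":0,"wy":0,"wz":0,"gripper":-0.45},{"tx":0,"ty":0,"tz":0,"wx":0,"wy":0,"wz":0,"gripper":-0.45}]'
python3 - <<'E'
from fit import *
from plant import *
o=get_obs();print(o["tool_pos"],o["grip_width"],o["contact_force"])
c=capture("wrist"); np.savez("pics/w16.npz",**c); cv2.imwrite("pics/w16.png",c["frame"][:,:,::-1])
b=np.array([-.422,.125,.897]);b/=np.linalg.norm(b); ax0[:]=b
for ns in (["w16"],["w16","w1","w5"]): p,a,Q=cyl(ns,np.array([530,312.5,124]),20.5,2,50)
A=np.array([528.6,313.5,127])
go(A+40*b,axes(-b,[0.959,-0.283,0])); go(A-62*b,axes(-b,[0.959,-0.283,0]))
P=cloud(c).reshape(-1,3);P=P[np.isfinite(P).all(1)];d=P-A;s=d@b;r=np.linalg.norm(d-np.outer(s,b),axis=1);m=(r<15)&(s<20)&(s>-20);print("top s",np.median(s[m]))
E
```

```text
time: 18.58
tool_pos: [492.8, 323.7, 188.6]
tcp_rot: [-0.007, 1.122, -0.285]
contact_force: [-0.8, -0.1, -0.9]
grip_width: 66.5
time: 18.75
tool_pos: [498.1, 320.5, 192.3]
tcp_rot: [-0.001, 1.118, -0.283]
contact_force: [0.3, 0.1, 0.3]
grip_width: 66.4
[498.051 320.452 192.343] 66.38069175686644 [0.261 0.135 0.314]
w16 532 axis [-0.416  0.121  0.901] at [530.278 313.081 124.   ] rms 0.33527028541574216 lean 0.44805186051357726
w16 532 w1 412 w5 904 axis [-0.421  0.123  0.899] at [530.112 313.069 124.   ] rms 0.4394931456560533 lean 0.454372339947739
t cm [ 3.25  0.22 -0.15] w [ 0.002 -0.002 -0.002] rows 0.7831278698792055 0.031074052406344765
t cm [13.45  0.2  -0.13] w [ 0.002 -0.002 -0.002] rows 3.2269581310172653 0.031074052406344765
top s -2.3161066273520823
```

View pics/w16.png

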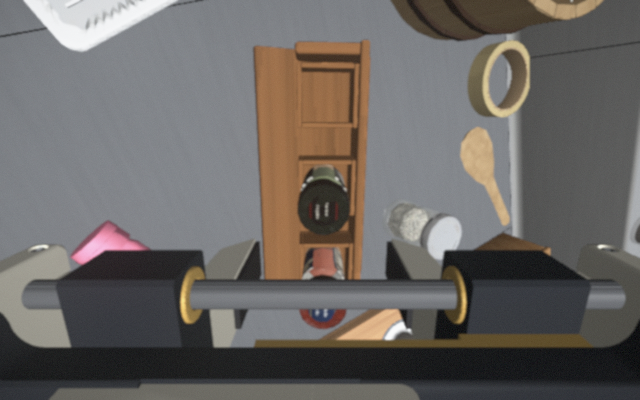

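```bash
python3 -m creep '[{"tx":2,"ty":0.2,"tz":-0.14,"wx":0.002,"wy":-0.002,"wz":-0.002,"gripper":-0.45},{"tx":5,"ty":0.2,"tz":-0.14,"wx":0.002,"wy":-0.002,"wz":-0.002,"gripper":-0.45},{"tx":7.5,"ty":0.2,"tz":-0.14,"wx":0.002,"wy":-0.002,"wz":-0.002,"gripper":-0.45},{"tx":9.5,"ty":0.2,"tz":-0.14,"wx":0.002,"wy":-0.002,"wz":-0.002,"gripper":-0.45},{"tx":11.2,"ty":0.2,"tz":-0.14,"wx":0.002,"wy":-0.002,"wz":-0.002,"gripper":-0.45},{"tx":12.5,"ty":0.2,"tz":-0.14,"wx":0.002,"wy":-0.002,"wz":-0.002,"gripper":-0.45},{"tx":13.3,"ty":0.2,"tz":-0.14,"wx":0.002,"wy":-0.002,"wz":-0.002,"gripper":-0.45},{"tx":13.3,"ty":0.2,"tz":-0.14,"wx":0.002,"wy":-0.002,"wz":-0.002,"gripper":-0.45}]'
python3 -m creep '[{"tx":0,"ty":0,"tz":0,"wx":0,"wy":0,"wz":0,"gripper":-0.45}]'
python3 - <<'E'
from fit import *
from plant import *
o=get_obs();print(o["tool_pos"],o["grip_width"],o["contact_force"])
c=capture("side"); cv2.imwrite("pics/s17.png",cv2.resize(c["frame"][140:260,250:390,::-1],None,fx=5,fy=5,interpolation=cv2.INTER_CUBIC))
b=np.array([-.422,.125,.897]);b/=np.linalg.norm(b)
A=np.array([528.6,313.5,127])
go(A-62*b,axes(-b,[0.959,-0.283,0]))
E
```

```text
time: 19.47
tool_pos: [553.7, 305.1, 71.0]
tcp_rot: [-0.004, 1.117, -0.292]
contact_force: [-1.2, 0.6, -0.1]
grip_width: 66.6
time: 19.55
tool_pos: [553.5, 306.3, 72.5]
tcp_rot: [-0.001, 1.115, -0.288]
contact_force: [-1.0, 0.6, 0.2]
grip_width: 66.7
[553.459 306.252  72.48 ] 66.7428950644427 [-0.998  0.576  0.247]
t cm [ 0.22 -0.05  0.07] w [ 0.    -0.    -0.001] rows 0.05665576710829221 0.007741321129605935
```

View pics/s17.png

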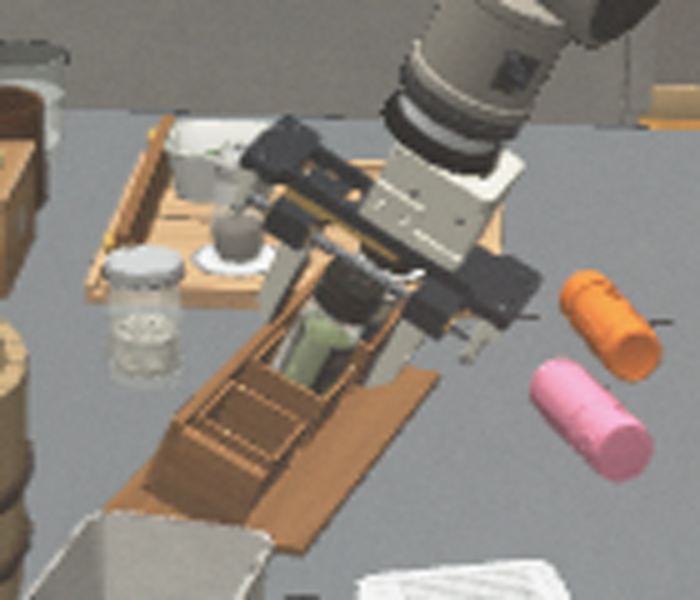

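```bash
python3 -m creep '[{"tx":0.1,"ty":0,"tz":0.05,"wx":0,"wy":0,"wz":0,"gripper":-0.1},{"tx":0.1,"ty":0,"tz":0.05,"wx":0,"wy":0,"wz":0,"gripper":0},{"tx":0.1,"ty":0,"tz":0.05,"wx":0,"wy":0,"wz":0,"gripper":0.1},{"tx":0.1,"ty":0,"tz":0.05,"wx":0,"wy":0,"wz":0,"gripper":0.3},{"tx":0.1,"ty":0,"tz":0.05,"wx":0,"wy":0,"wz":0,"gripper":1},{"tx":0.1,"ty":0,"tz":0.05,"wx":0,"wy":0,"wz":0,"gripper":1}]'
python3 -m creep '[{"tx":-0.3,"ty":0,"tz":0,"wx":0,"wy":0,"wz":0,"gripper":1},{"tx":-0.8,"ty":0,"tz":0,"wx":0,"wy":0,"wz":0,"gripper":1},{"tx":-1.5,"ty":0,"tz":0,"wx":0,"wy":0,"wz":0,"gripper":1},{"tx":-2.2,"ty":0,"tz":0,"wx":0,"wy":0,"wz":0,"gripper":1}]'
python3 - <<'E'
from fit import *
from plant import *
c=capture("side"); cv2.imwrite("pics/s18.png",cv2.resize(c["frame"][140:260,250:390,::-1],None,fx=5,fy=5,interpolation=cv2.INTER_CUBIC))
E
```

```text
time: 20.1
tool_pos: [554.8, 307.1, 72.5]
tcp_rot: [0.003, 1.114, -0.282]
contact_force: [2.9, -0.0, 5.4]
grip_width: 40.2
time: 20.43
tool_pos: [545.4, 308.8, 91.3]
tcp_rot: [-0.002, 1.115, -0.288]
contact_force: [7.4, -1.8, -2.5]
grip_width: 40.1
```

View pics/s18.png

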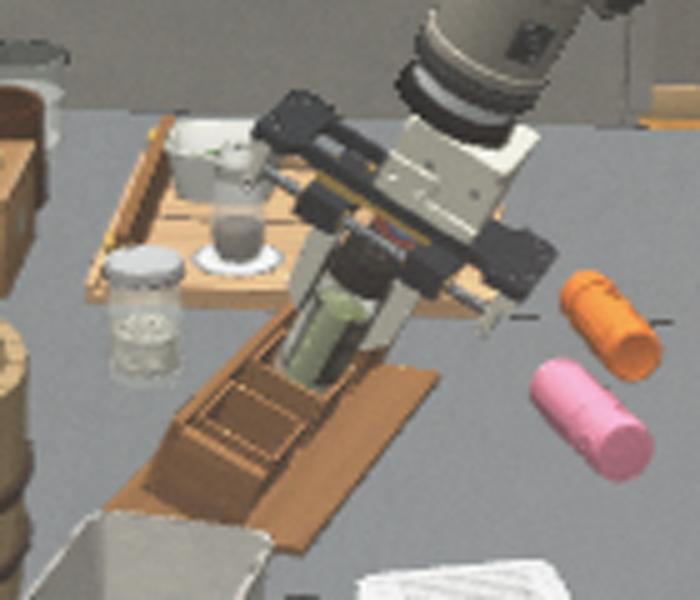

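```bash
python3 -m creep '[{"tx":-0.6,"ty":0,"tz":0.08,"wx":0,"wy":0,"wz":0,"gripper":1},{"tx":-1.3,"ty":0,"tz":0.12,"wx":0,"wy":0,"wz":0,"gripper":1},{"tx":-2.1,"ty":0,"tz":0.15,"wx":0,"wy":0,"wz":0,"gripper":1}]'
python3 -m creep '[{"tx":-1,"ty":0,"tz":0.05,"wx":0,"wy":0,"wz":0,"gripper":1},{"tx":-2,"ty":0,"tz":0.1,"wx":0,"wy":0,"wz":0,"gripper":1},{"tx":-3.2,"ty":0,"tz":0.15,"wx":0,"wy":0,"wz":0,"gripper":1},{"tx":-4.6,"ty":0,"tz":0.2,"wx":0,"wy":0,"wz":0,"gripper":1},{"tx":-6,"ty":0,"tz":0.2,"wx":0,"wy":0,"wz":0,"gripper":1},{"tx":-7.5,"ty":0,"tz":0.2,"wx":0,"wy":0,"wz":0,"gripper":1}]'
python3 - <<'E'
from h import *
from plant import *
o=get_obs();print(o["tool_pos"],o["grip_width"],o["contact_force"])
go([580,130,240],axes([0,0,-1],[1,0,0]))
c=capture("side"); np.savez("pics/s19.npz",**c); cv2.imwrite("pics/s19.png",cv2.resize(c["frame"][120:240,250:390,::-1],None,fx=5,fy=5,interpolation=cv2.INTER_CUBIC))
E
```

```text
time: 20.73
tool_pos: [535.9, 311.0, 109.9]
tcp_rot: [-0.005, 1.118, -0.291]
contact_force: [0.4, 0.3, -1.0]
grip_width: 40.5
time: 21.23
tool_pos: [506.1, 320.5, 179.9]
tcp_rot: [-0.002, 1.116, -0.287]
contact_force: [-0.4, 1.0, -1.6]
grip_width: 40.5
[506.05409855 320.48221899 179.92528617] 40.50953034273621 [-0.35506763  1.01972001 -1.63744128]
t cm [  0.08 -16.19  13.83] w [-0.281  0.451  0.066] rows 5.107431966029917 4.2845221805905505
```

View pics/s19.png

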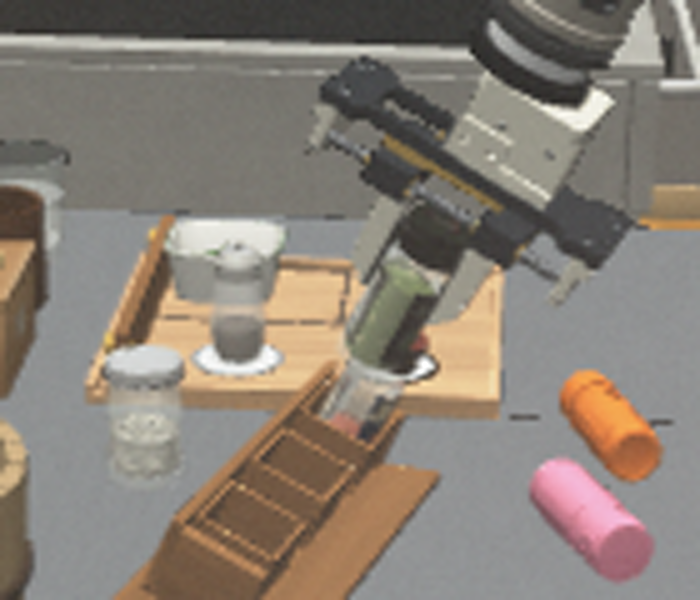

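Run:
```python
from h import *
go([500,315,250],axes([0,0,-1],[1,0,0]));go([530,130,250],axes([0,0,-1],[1,0,0]))
```

```text
t cm [-6.2  -0.8   2.58] w [-0.281  0.454  0.062] rows 1.6214806868195422 4.303098478846519
t cm [ -2.67 -17.71   9.86] w [-0.281  0.454  0.062] rows 4.902301221408765 4.303098478846519
```

```bash
python3 -m creep '[{"tx":-3,"ty":-0.2,"tz":1.2,"wx":-0.07,"wy":0.11,"wz":0.015,"gripper":1},{"tx":-6.2,"ty":-0.8,"tz":2.5,"wx":-0.14,"wy":0.22,"wz":0.03,"gripper":1},{"tx":-6.2,"ty":-3,"tz":4,"wx":-0.21,"wy":0.33,"wz":0.045,"gripper":1},{"tx":-5.5,"ty":-6,"tz":5.5,"wx":-0.281,"wy":0.45,"wz":0.06,"gripper":1},{"tx":-4.5,"ty":-9.5,"tz":7,"wx":-0.281,"wy":0.45,"wz":0.06,"gripper":1},{"tx":-3.5,"ty":-13,"tz":8.5,"wx":-0.281,"wy":0.45,"wz":0.06,"gripper":1},{"tx":-2.7,"ty":-16,"tz":9.5,"wx":-0.281,"wy":0.45,"wz":0.06,"gripper":1},{"tx":-2.7,"ty":-17.7,"tz":9.9,"wx":-0.281,"wy":0.45,"wz":0.06,"gripper":1}]'
python3 - <<'E'
from h import *
go([517.3,14.6,150],axes([0,0,-1],[1,0,0]))
E
```

```text
time: 21.95
tool_pos: [531.4, 124.8, 245.7]
tcp_rot: [-1.686, 1.564, -1.69]
contact_force: [-0.2, 0.2, -1.2]
grip_width: 40.3
t cm [  9.65 -10.96  -1.36] w [-0.004 -0.001  0.007] rows 3.5163889352628876 0.06629454246186123
```

```bash
python3 -m creep '[{"tx":1,"ty":-3,"tz":-0.5,"wx":0,"wy":0,"wz":0,"gripper":1},{"tx":3,"ty":-6,"tz":-1,"wx":0,"wy":0,"wz":0,"gripper":1},{"tx":5.5,"ty":-9,"tz":-1.4,"wx":0,"wy":0,"wz":0,"gripper":1},{"tx":7.5,"ty":-11,"tz":-1.4,"wx":0,"wy":0,"wz":0,"gripper":1},{"tx":8.8,"ty":-11.5,"tz":-1.4,"wx":0,"wy":0,"wz":0,"gripper":1},{"tx":8.8,"ty":-11.5,"tz":-1.4,"wx":0,"wy":0,"wz":0,"gripper":1},{"tx":8.8,"ty":-11.5,"tz":-1.4,"wx":0,"wy":0,"wz":0,"gripper":1},{"tx":8.8,"ty":-11.5,"tz":-1.4,"wx":0,"wy":0,"wz":0,"gripper":1}]'
python3 - <<'E'
from fit import *
from plant import *
o=get_obs();print(o["tool_pos"],o["grip_width"],o["contact_force"])
go([517.3,14.6,100],axes([0,0,-1],[1,0,0]))
Rc=Rm(o["tcp_rot"])
for n in ("side","wrist"):
    c=capture(n); np.savez(f"pics/{n}20.npz",**c)
    f=c["frame"][:,:,::-1]
    if n=="side": f=cv2.resize(f[70:210,240:380],None,fx=4,fy=4,interpolation=cv2.INTER_CUBIC)
    cv2.imwrite(f"pics/{n}20.png",f)
c=load("wrist20")
# body fit in world: points near tool axis below TCP
P=cloud(c).reshape(-1,3);P=P[np.isfinite(P).all(1)];T=(P-o["tool_pos"])@Rc
m=(T[:,0]>-30)&(T[:,0]<44)&(np.hypot(T[:,1],T[:,2])<26)&(abs(T[:,2])<15)&(T[:,1]>5)
Q=T[m];print(len(Q))
def res(p):
    a=np.array([1,p[2],p[3]]);a/=np.linalg.norm(a);return np.linalg.norm(np.cross(Q-[0,p[0],p[1]],a),axis=1)-20.5
r=least_squares(res,[0,0,0,0],loss='soft_l1');print("axis offset y,z @TCP, slopes",r.x,np.std(r.fun))
print("lowest x", np.percentile(T[(np.hypot(T[:,1],T[:,2])<24)&(T[:,0]<80)][:,0],[90,98,100]))
E
```

```text
time: 22.62
tool_pos: [517.6, 13.9, 160.4]
tcp_rot: [-1.151, 1.565, -1.152]
contact_force: [-0.2, -0.0, -1.3]
grip_width: 40.4
[517.553  13.946 160.403] 40.36419903357971 [-0.155 -0.048 -1.282]
t cm [ 6.04  0.1  -0.04] w [-0.001  0.003  0.006] rows 1.4486115405014244 0.049497380628534336
2569
axis offset y,z @TCP, slopes [-0.534 -0.701 -0.001  0.01 ] 0.41915321996358645
lowest x [ 4.501 32.428 46.296]
```

View pics/side20.png

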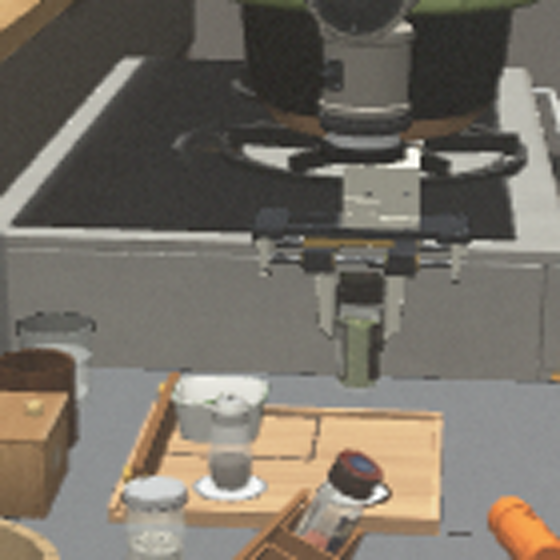

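View pics/wrist20.png

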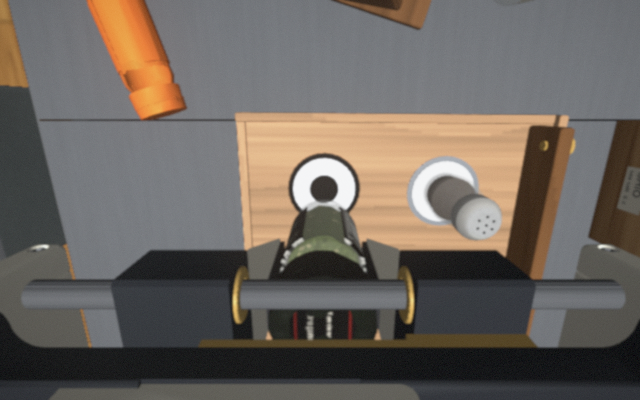

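```bash
python3 -m creep '[{"tx":1.5,"ty":0.12,"tz":0.05,"wx":0,"wy":0.003,"wz":0.005,"gripper":1},{"tx":3.5,"ty":0.12,"tz":0.05,"wx":0,"wy":0.003,"wz":0.005,"gripper":1},{"tx":5.5,"ty":0.12,"tz":0.05,"wx":0,"wy":0.003,"wz":0.005,"gripper":1},{"tx":7,"ty":0.12,"tz":0.05,"wx":0,"wy":0.003,"wz":0.005,"gripper":1},{"tx":8.2,"ty":0.12,"tz":0.05,"wx":0,"wy":0.003,"wz":0.005,"gripper":1},{"tx":9,"ty":0.12,"tz":0.05,"wx":0,"wy":0.003,"wz":0.005,"gripper":1},{"tx":9.3,"ty":0.12,"tz":0.05,"wx":0,"wy":0.003,"wz":0.005,"gripper":1},{"tx":9.3,"ty":0.12,"tz":0.05,"wx":0,"wy":0.003,"wz":0.005,"gripper":1}]'
python3 -m creep '[{"tx":0.1,"ty":0,"tz":0,"wx":0,"wy":0,"wz":0,"gripper":1},{"tx":0.2,"ty":0,"tz":0,"wx":0,"wy":0,"wz":0,"gripper":1}]'
```

```text
time: 23.38
tool_pos: [517.6, 14.4, 66.3]
tcp_rot: [-2.852, 1.568, -2.853]
contact_force: [-0.0, -0.3, -1.3]
grip_width: 40.3
time: 23.55
tool_pos: [518.2, 14.0, 65.2]
tcp_rot: [-1.875, 1.57, -1.876]
contact_force: [-0.2, 0.3, -0.6]
grip_width: 40.2
```

Run:
```python
from h import *
from plant import *
for n in ("side","wrist"):
    c=capture(n); f=c["frame"][:,:,::-1]
    if n=="side": f=cv2.resize(f[110:210,240:360],None,fx=6,fy=6,interpolation=cv2.INTER_CUBIC)
    cv2.imwrite(f"pics/{n}21.png",f)
```

```text
(no output)
```

View pics/side21.png

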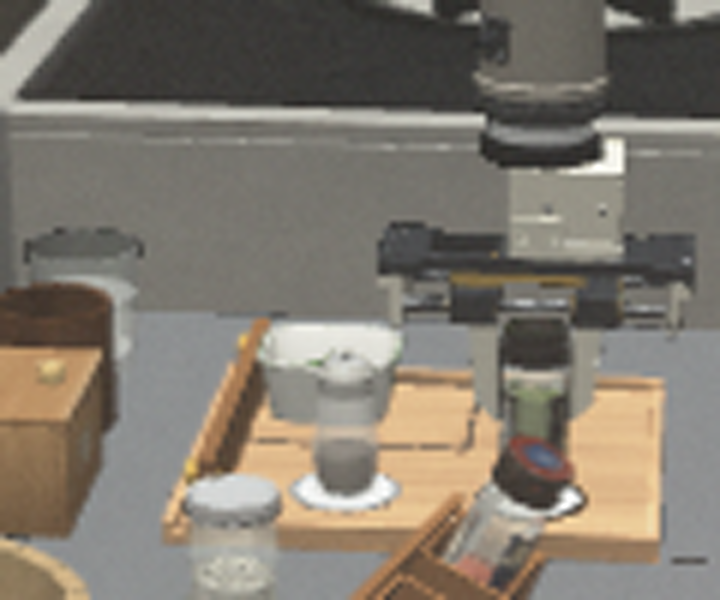

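View pics/wrist21.png

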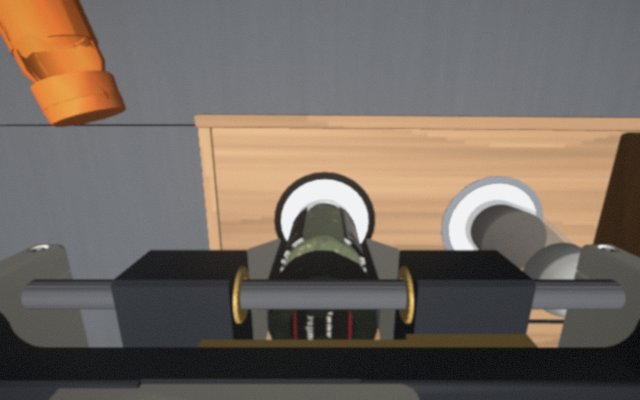

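```bash
python3 -m creep '[{"tx":0.2,"ty":0,"tz":0,"wx":0,"wy":0,"wz":0,"gripper":1},{"tx":0.4,"ty":0,"tz":0,"wx":0,"wy":0,"wz":0,"gripper":1},{"tx":0.55,"ty":0,"tz":0,"wx":0,"wy":0,"wz":0,"gripper":1},{"tx":0.65,"ty":0,"tz":0,"wx":0,"wy":0,"wz":0,"gripper":1},{"tx":0.7,"ty":0,"tz":0,"wx":0,"wy":0,"wz":0,"gripper":1}]'
python3 -m creep '[{"tx":0.06,"ty":0,"tz":0,"wx":0,"wy":0,"wz":0,"gripper":1},{"tx":0.12,"ty":0,"tz":0,"wx":0,"wy":0,"wz":0,"gripper":1}]'
```

```text
time: 24.07
tool_pos: [517.4, 13.9, 57.3]
tcp_rot: [-2.835, 1.568, -2.837]
contact_force: [-1.5, -0.9, 5.2]
grip_width: 40.6
time: 24.23
tool_pos: [517.5, 13.8, 57.2]
tcp_rot: [-2.701, 1.569, -2.702]
contact_force: [-4.3, -0.9, 16.9]
grip_width: 40.3
```

```bash
python3 -m creep '[{"tx":0.06,"ty":0,"tz":0,"wx":0,"wy":0,"wz":0,"gripper":1},{"tx":0.12,"ty":0,"tz":0,"wx":0,"wy":0,"wz":0,"gripper":1}]'
```

```text
time: 24.4
tool_pos: [517.6, 13.8, 57.1]
tcp_rot: [-2.438, 1.569, -2.438]
contact_force: [-7.2, -1.1, 25.8]
grip_width: 40.4
```

```bash
python3 -m creep '[{"tx":-0.12,"ty":0,"tz":0,"wx":0,"wy":0,"wz":0,"gripper":1},{"tx":-0.24,"ty":0,"tz":0,"wx":0,"wy":0,"wz":0,"gripper":1}]'
```

```text
time: 24.57
tool_pos: [517.6, 13.9, 57.7]
tcp_rot: [-2.646, 1.569, -2.647]
contact_force: [-1.1, -0.1, -1.8]
grip_width: 40.6
```

```bash
python3 -m creep '[{"tx":0.04,"ty":0,"tz":0,"wx":0,"wy":0,"wz":0,"gripper":1},{"tx":0.07,"ty":0,"tz":0,"wx":0,"wy":0,"wz":0,"gripper":1}]'
```

```text
time: 24.73
tool_pos: [517.8, 13.9, 57.2]
tcp_rot: [-2.578, 1.569, -2.58]
contact_force: [-2.4, 0.7, 10.3]
grip_width: 40.2
```

```bash
python3 -m creep '[{"tx":-0.03,"ty":0,"tz":0,"wx":0,"wy":0,"wz":0,"gripper":1},{"tx":-0.03,"ty":0,"tz":0,"wx":0,"wy":0,"wz":0,"gripper":0.05},{"tx":-0.03,"ty":0,"tz":0,"wx":0,"wy":0,"wz":0,"gripper":-0.05},{"tx":-0.03,"ty":0,"tz":0,"wx":0,"wy":0,"wz":0,"gripper":-0.15},{"tx":-0.03,"ty":0,"tz":0,"wx":0,"wy":0,"wz":0,"gripper":-0.3},{"tx":-0.03,"ty":0,"tz":0,"wx":0,"wy":0,"wz":0,"gripper":-0.3},{"tx":-0.03,"ty":0,"tz":0,"wx":0,"wy":0,"wz":0,"gripper":-0.3}]'
python3 - <<'E'
from h import *
from plant import *
for n in ("side","wrist"):
    c=capture(n); f=c["frame"][:,:,::-1]
    if n=="side": f=cv2.resize(f[110:210,240:360],None,fx=6,fy=6,interpolation=cv2.INTER_CUBIC)
    cv2.imwrite(f"pics/{n}22.png",f)
E
```

```text
time: 25.32
tool_pos: [517.4, 14.0, 56.8]
tcp_rot: [-2.864, 1.568, -2.865]
contact_force: [0.7, -0.3, 0.5]
grip_width: 59.1
```

View pics/side22.png

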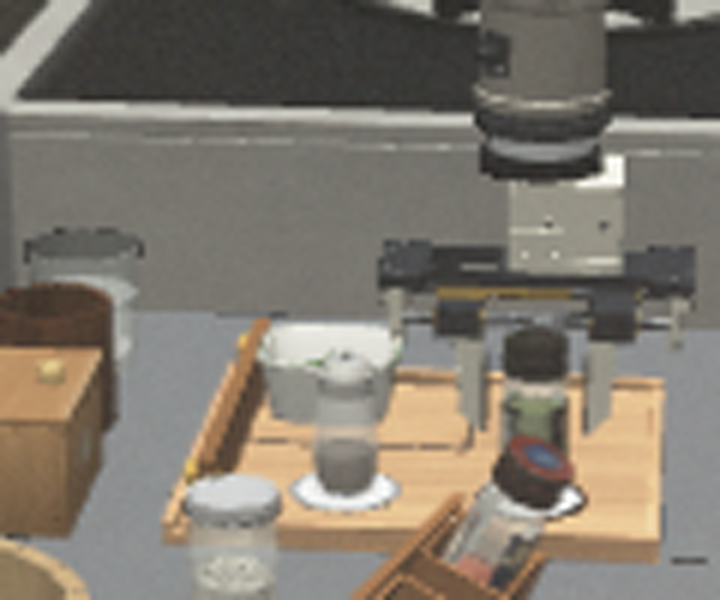

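View pics/wrist22.png

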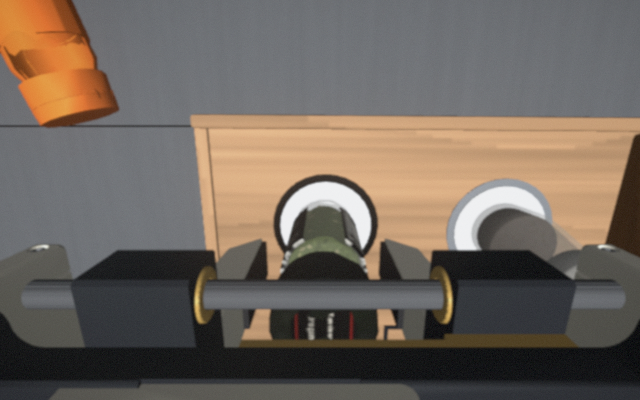

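Released, standing upright. Retreat straight up, then look at everything.

```bash
python3 -m creep '[{"tx":-1,"ty":0,"tz":0,"wx":0,"wy":0,"wz":0,"gripper":-0.3},{"tx":-3,"ty":0,"tz":0,"wx":0,"wy":0,"wz":0,"gripper":-0.3},{"tx":-6,"ty":0,"tz":0,"wx":0,"wy":0,"wz":0,"gripper":-0.3},{"tx":-10,"ty":0,"tz":0,"wx":0,"wy":0,"wz":0,"gripper":-0.3},{"tx":-14,"ty":0,"tz":0,"wx":0,"wy":0,"wz":0,"gripper":-0.3},{"tx":-18,"ty":0,"tz":0,"wx":0,"wy":0,"wz":0,"gripper":-0.3},{"tx":-22,"ty":0,"tz":0,"wx":0,"wy":0,"wz":0,"gripper":-0.3},{"tx":-24,"ty":0,"tz":0,"wx":0,"wy":0,"wz":0,"gripper":-0.3}]'
python3 -m creep '[{"tx":0,"ty":-4,"tz":2,"wx":0,"wy":0,"wz":0,"gripper":-0.3},{"tx":0,"ty":-8,"tz":4,"wx":0,"wy":0,"wz":0,"gripper":-0.3},{"tx":0,"ty":-12,"tz":5,"wx":0,"wy":0,"wz":0,"gripper":-0.3},{"tx":0,"ty":-16,"tz":6,"wx":0,"wy":0,"wz":0,"gripper":-0.3},{"tx":0,"ty":-16,"tz":6,"wx":0,"wy":0,"wz":0,"gripper":-0.3},{"tx":0,"ty":-16,"tz":6,"wx":0,"wy":0,"wz":0,"gripper":-0.3}]'
python3 - <<'E'
from h import *
from plant import *
print(get_obs()["tool_pos"])
for n in ("side","wrist","top"):
    c=capture(n); np.savez(f"pics/{n}23.npz",**c); f=c["frame"][:,:,::-1]
    if n=="side": f=cv2.resize(f[130:250,240:380],None,fx=5,fy=5,interpolation=cv2.INTER_CUBIC)
    cv2.imwrite(f"pics/{n}23.png",f)
E
```

```text
time: 26.08
tool_pos: [518.9, 14.1, 303.2]
tcp_rot: [-0.272, 1.565, -0.274]
contact_force: [0.5, 1.3, 0.7]
grip_width: 59.6
time: 26.58
tool_pos: [577.7, -148.4, 296.7]
tcp_rot: [-2.916, 1.568, -2.921]
contact_force: [0.7, 1.2, 0.0]
grip_width: 60.1
[ 577.65725004 -148.3795109   296.69914785]
```

View pics/side23.png

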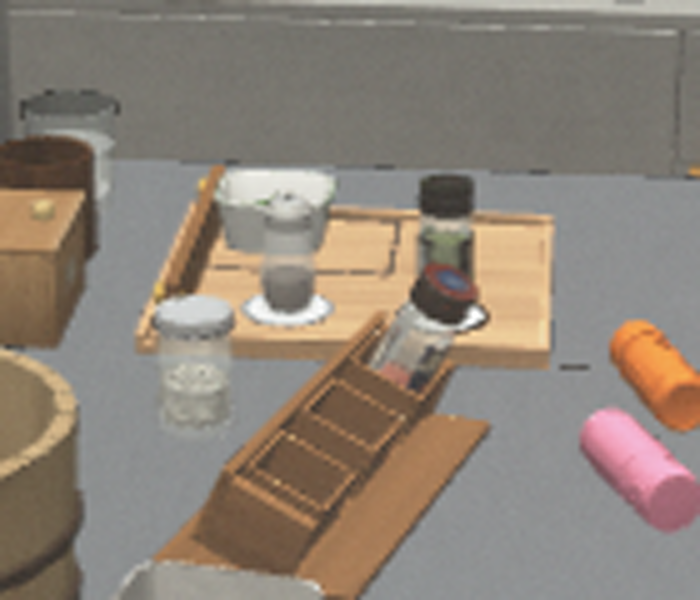

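View pics/wrist23.png

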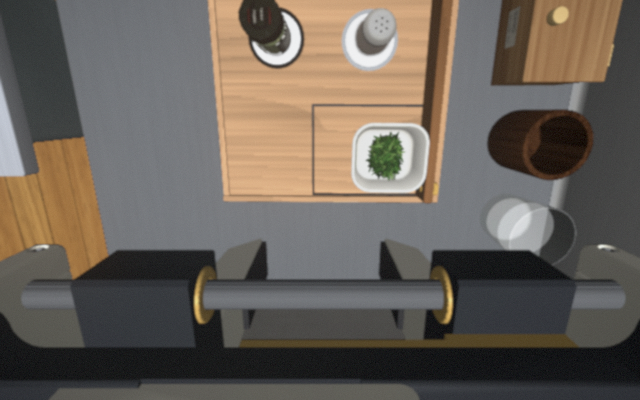

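View pics/top23.png

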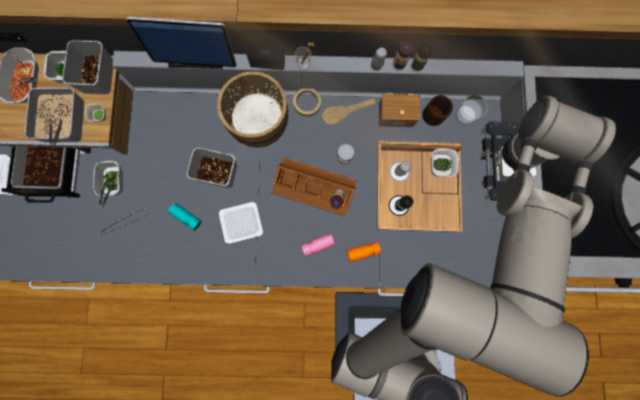

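Run:
```python
from fit import *
c=load("wrist23");P=cloud(c)
cv2.imwrite("pics/w23z.png",cv2.resize(c["frame"][0:205,210:450,::-1],None,fx=3.3,fy=2.9 and 3.3,interpolation=cv2.INTER_CUBIC)[:,:])
g=c["frame"].astype(float); sat=g[:,:,0]-g[:,:,2]
# right rim edge: subpixel crossing of blue channel white->brown along rows
b=g[:,:,2]
def cross(v,u0,u1,th,rising):
    r=b[v,u0:u1]
    for i in range(len(r)-1):
        if (r[i]-th)*(r[i+1]-th)<=0 and ((r[i+1]>r[i])==rising): return u0+i+(th-r[i])/(r[i+1]-r[i])
R_,L_,K_=[],[],[]
for v in range(143,172,2):
    u=cross(v,418,436,150,False)
    if u: R_.append(onz(c,u,v,56))
    u=cross(v,345,362,165,True)
    if u: L_.append(onz(c,u,v,56))
for v in list(range(20,118,4)):
    r=b[v,415:450]; 
    # rail front top edge: dark -> lighter
    u=cross(v,425,450,85,True)
    if u: K_.append(onz(c,u,v,55))
for n,q in (("dish back",R_),("dish front",L_),("rail",K_)):
    q=np.array(q)
    if len(q)>3:
        k=np.polyfit(q[:,1],q[:,0],1); print(n,len(q),"x mean",q[:,0].mean().round(1),"y",q[:,1].min().round(0),q[:,1].max().round(0),"dx/dy",k[0].round(3),"resid",np.std(q[:,0]-np.polyval(k,q[:,1])).round(2), "x@-126",np.polyval(k,-126).round(1))
print(b[60,425:455].astype(int),P[60,425:455,2].round(0)); print(b[157,415:445].astype(int),P[157,415:445,2].round(0))
# bodies upright
def tilt(A,names,rad,lo,hi):
    Q=[]
    for n in names:
        p=cloud(load(n)).reshape(-1,3);p=p[np.isfinite(p).all(1)];Q.append(p[(np.hypot(p[:,0]-A[0],p[:,1]-A[1])<rad+6)&(p[:,2]>lo)&(p[:,2]<hi)])
    Q=np.vstack(Q)
    def res(p):
        a=np.array([p[2],p[3],1]);a/=np.linalg.norm(a);return np.linalg.norm(np.cross(Q-[p[0],p[1],10],a),axis=1)-rad
    r=least_squares(res,[*A,0,0],loss='soft_l1');print(A,len(Q),r.x,np.std(r.fun))
tilt([517.3,14.6],["wrist23","side23"],20.5,15,108)
tilt([633.6,11.7],["wrist23"],22,14,35)
```

```text
dish back 15 x mean 705.1 y -145.0 -110.0 dx/dy 0.014 resid 0.06 x@-126 705.1
dish front 15 x mean 610.9 y -144.0 -110.0 dx/dy 0.017 resid 0.09 x@-126 610.9
rail 22 x mean 715.9 y -79.0 11.0 dx/dy 0.014 resid 0.14 x@-126 714.6
[110  88  62  40  38  34  39  39  41  37  43  45  56  64  65  68  65  64
  63  67  69  84 111 127 129 130 128 124 123 124] [10. 15. 20. 23. 26. 32. 37. 39. 42. 48. 51. 53. 55. 55. 56. 54. 55. 53.
 56. 55. 55. 53. 20. 19. 18. 19. 19.  1. -0. -1.]
[138 144 148 151 155 163 163 166 173 189 210 221 194 139  89  75  72  75
  74  72  75  93 114 126 133 132 131 128 127 129] [29. 32. 36. 38. 42. 44. 48. 50. 53. 55. 58. 57. 54. 53. 54. 55. 56. 55.
 56. 55. 53. 52. 19. 18. 18. 17. 19.  1.  1.  0.]
[517.3, 14.6] 834 [517.319  14.108  -0.008  -0.004] 1.277349110226269
[633.6, 11.7] 22 [633.533  16.714   0.048  -0.21 ] 0.48932607770950426
```

View pics/w23z.png

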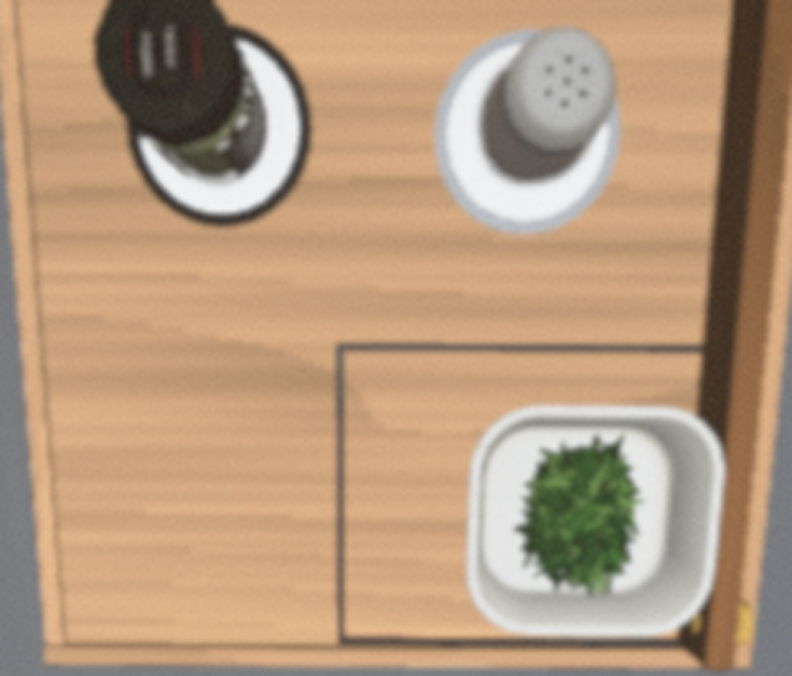

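Run:
```python
from plant import *
print(close_job())
```

```text
the job is handed in; nothing more can be done
None
```

The tray is set out as printed and the job is handed in, at about 27 s of the 72 s allowed. In order, I slid the dish back to the rail, drew the shaker out of the rack into the grey ring, then the black-capped jar into the black ring.

**Last checks:**
- **Dish:** its back edge measures x ≈ 705 mm, against about 704 mm for the rail face. Both edges have the same slope (0.014), so it sits flush and square, inside its lane. I stopped pushing at about 7–8 N.
- **Black jar:** it stands upright within 0.01 rad, centred within 1 mm of its ring.
- **Shaker:** it stands upright in the grey ring by eye in the pictures. My numeric fit for it failed: too few points, and its body is waisted rather than a plain cylinder.
- **Left alone:** the red-capped jar is still in the rack, and the sesame jar and the look-alikes look unmoved in the final pictures.

**One flaw:** I overran when setting the black jar down, and it pressed on the tray with about 26 N at the wrist. I eased off and raised it about a millimetre, then set it down again with a peak of 10 N and let go. The shaker touched down at about 5 N.

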